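# Lay the sink board for breakfast

### The arm

A 7-joint arm with a two-finger parallel gripper is mounted at the origin on the work surface. World frame = base frame: x ahead of the robot, y to its left, z up, the work surface at z = 0. Lengths are in mm, angles in rad, forces in N, time in s.
With the tool pointing down it reaches from about 400 to 850 mm from the base axis. Payload 4.4 kg.
Tool frame: the origin (TCP) lies at the very end of the fingers, on their centre line; the grasp point (between the pads) lies 19 mm behind it; y points along the fingers, x is the direction in which the jaws open and shut, and the axes are right-handed (so a half turn about y gives the same grasp; the last joint's range is limited). The gripper opens to 94 mm and grips with 3 to 60 N. Pads are 16 mm wide; open, the fingers measure 119 mm over their backs; the gripper's body (75 mm by 177 mm) begins 78 mm behind the grasp point.
Start: joints at [-1.4, 0.628, 0.038, 1.517, -0.027, 0.996, -0.02], TCP at [152.459, 631.882, 205.478] pointing down, gripper open.
Joint ranges: [-3.06, 3.06], [-0.37, 2.12], [-1.25, 1.32], [0.18, 2.47], [-1.1, 4.24], [0.23, 1.98], [-2.94, 2.94]. Speed limits (rad/s): [2.57, 2.57, 3.14, 3.14, 3.14, 3.14, 3.14].

### API

Orientations are given as a unit quaternion [w, x, y, z].
In Python, from station import get_state, eyes, env gives the robot as it stands.
- The arm moves only by the tool move_arm, never from a script. Its arguments are lists of equal length, an entry for each row: "offset": the shift along the tool's x, y, z in cm, a list of three; "roll": the turn about the tool's y in degrees; "hand": the closure, from -1 (fully open) to 1 (shut). In form: {"offset": [[tx, ty, tz], ...], "roll": [roll, ...], "hand": [hand, ...]}. A call has 1 to 5 rows; each row shifts and turns the commanded pose from where the row before left it, along the tool's axes as they then stand; what a row does not reach is not made up. A row lasts 1/10 s, in which the tool goes at most 50 mm and 8.59 degrees, less where a joint would pass 70% of its speed; a pose out of reach is approached as far as the arm can. A call with a gripper value outside its range is refused whole. The fingers move at their own pace and stop on an object; "force" is the grip in N (left out, the last holds). Time passes only in rows, so rows that do not move let the fingers close. It gives the time, the measured TCP pose, the force and the opening at its end, in the units of the state.
- get_state(): the state, without advancing time (a new reading comes with each control period).
- eyes.capture(name): name is "side" or "top"; returns the picture (400x640x3 uint8, red, green, blue); there is no depth.
- eyes.camera_params(name): a dict with "K" (3x3 intrinsics, pixels), "k1" (the pictures are not rectified: a ray, as slopes to the right and down, at radius r is drawn at 1 + k1 r^2 times it, then the intrinsics apply), "rvec" (rotation vector, rad) and "tvec" (3), from world to camera coordinates, as OpenCV has them. Camera axes: x right, y down, z forward; pixel columns grow to the right and rows downward; lengths in mm; the calibration is good to about 2 mm. A picture is of the moment at which its call begins. camera_params takes no time and is no camera call.
- env.finish_job(): hands the job in, once; it reports no verdict.
The state is a dict: "time": time; "joint_positions": joint angles; "joint_vel": joint speeds; "joint_torque": joint torques, N m; "tcp_pos": TCP position; "orientation": TCP orientation; "ft_force": force on the tool from outside, world axes, zero at the start; "ft_torque": the same for the moment, N m; "width": finger opening in mm.
Only numpy, scipy, OpenCV 4.12 (cv2) and the standard library are available. Lean on these libraries where they do the work, as an engineer would, in place of code of your own. Each camera call takes 0.05 s, during which the arm holds its last target.

### The job

Lay the board for breakfast: take the grater off the cork mat and stand it by the left end of the white box (left as seen from the robot), opposite the middle of that end, its broad side parallel to the end and about 3 cm clear of it; put the saucer in the middle of the cork mat, stand the tumbler upright in the middle of the saucer, and stand the salt shaker in the middle of the box's lid. Knock nothing over, leave the jar, the soap and the mug where they are, and let go of everything at the end.

Things in the scene. Friction and masses are not known exactly. Their poses are not given: they have to be found in the camera images.
- saucer: loose round beige melamine saucer with a thick upright rim: 130 mm across and 22 mm high outside, rim 8 mm thick, flat inner floor 5 mm above the underside; about 0.1 kg. Can be pinched by its rim. Origin: centre of the underside, z up. Starts on the board.
- tumbler: loose yellow plastic tumbler, open end up, 80 mm high, 52 mm across at the foot widening evenly to 62 mm at the rim; about 50 g. Origin: centre of the underside, z up. Starts on the board.
- salt: loose glass salt shaker with domed chrome top, 76 mm high; glass 42 mm across at the foot narrowing to 36 mm at 55 mm height, the chrome top 38 mm across from 55 to 68 mm height, domed above; about 0.11 kg. Origin: centre of the underside, z up. Starts on the board.
- grater: loose small steel box grater standing upright, foot 60 mm (its x) by 40 mm (its y), body tapering a little up to 58 mm height; above it on two thin legs a black handle bar along its x: 50 mm long, 12 mm thick (along y), from 78 to 92 mm height; about 0.11 kg. The broad sides face its +y and -y. Origin: centre of the underside, z up. Starts standing on the cork mat.
- mat: round cork mat fixed to the board, 140 mm across, 4 mm thick. Origin: centre of the underside, at board level (z = 0).
- box: lidded white plastic box with grey clips on its two long sides, fixed to the board; lid 95 mm (its x) by 130 mm (its y), flat lid top 65 mm above the board. Its -x long side faces the robot, turned by up to 0.2 rad; its +y end is its left end as seen from the robot. Origin: centre of the underside.
- jar: bystander: amber glass jar with white cap, 60 mm across, 85 mm high, behind the work. Origin: centre of the underside.
- soap: bystander: bar of tan soap 85 by 55 by 25 mm, at the left. Origin: centre of the underside.
- mug: bystander: white mug 80 mm across, 85 mm high, handle on its +y side, at the right. Origin: centre of the underside.
Mind the look-alikes: they are no part of the job. Of the things like the saucer, leave any that is orange or red; of the rest the smaller one is meant.

How it is judged:
By the outcome, as a careful person would: the job done as asked, in the order asked, and still so for the second after the job is handed in, with the robot touching nothing.
It also fails if it takes over 112 s, if anything falls off the work surface, if the arm or the gripper's body presses on something with over 40 N, if the wrist force passes 120 N, or if a joint passes its speed limit or range.

## Working session

There is one attempt and no reset: what is moved stays moved. The work goes in short steps, Python scripts to look and compute and a tool call to move; the robot and the scene stay as the last step left them, time stands still between calls to the robot, and variables do not carry over. Pictures are saved under pics/ and viewed, and the job is handed in when it is done.

Besides the shell and the picture viewer there is one more tool, called as name(argument=value, ...) on one line, values as JSON. move_arm: Moves the arm, as the interface text tells. Its arguments: {"type":"object","properties":{"offset":{"type":"array"},"roll":{"type":"array"},"hand":{"type":"array"},"force":{"type":"number"}},"required":["offset","roll","hand"]}

```bash
ls; mkdir -p pics; python3 - <<'E'
from station import get_state, eyes, env
import cv2
s=get_state(); print(s)
for n in ("side","top"):
    im=eyes.capture(n); cv2.imwrite(f"pics/{n}0.png",im[:,:,::-1]); print(n,eyes.camera_params(n))
E
```

```text
pics
{'time': 0.0, 'joint_positions': array([-1.39978878,  0.62932526,  0.03842861,  1.51833317, -0.02696854,
        0.99625283, -0.02002593]), 'joint_vel': array([-5.06424109e-04,  7.93664794e-04,  3.16347309e-04,  1.67680938e-04,
        1.90776737e-03,  1.74720082e-05,  1.34827495e-03]), 'joint_torque': array([-6.83427370e-04, -5.49750781e+01,  1.14369392e+00, -1.86631876e+01,
       -5.22170810e-02,  2.36341363e-02,  1.30919161e-04]), 'tcp_pos': array([152.31441472, 631.24961434, 204.57851987]), 'orientation': array([-0.55515707,  0.55596704,  0.43694483, -0.43792751]), 'ft_force': array([ 0.59245162, -0.68731298,  1.01290348]), 'ft_torque': array([-0.05527152,  0.00346507, -0.00285771]), 'width': 93.90914801024493}
side {'K': array([[384.10001769,   0.        , 316.44775109],
       [  0.        , 384.10001769, 200.85195751],
       [  0.        ,   0.        ,   1.        ]]), 'k1': -0.06879784439963632, 'rvec': array([ 0.44592728, -2.74689923,  1.16610977]), 'tvec': array([437.6999601 , 128.76209446, 862.37448646])}
top {'K': array([[405.32921709,   0.        , 318.76757588],
       [  0.        , 405.32921709, 198.8967007 ],
       [  0.        ,   0.        ,   1.        ]]), 'k1': -0.023490583365333478, 'rvec': array([ 2.18396707, -2.19527418,  0.06023392]), 'tvec': array([  21.67309889,  472.31016029, 1248.88569225])}
```

View pics/side0.png

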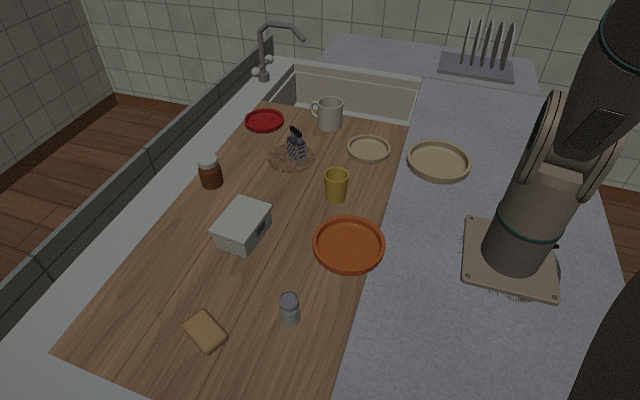

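View pics/top0.png

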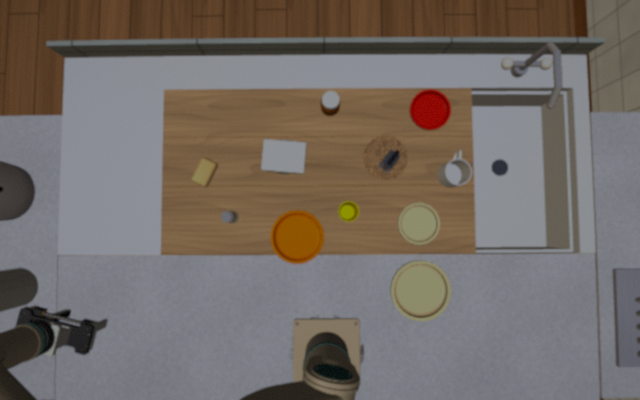

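```bash
cat > h.py <<'E'
import numpy as np, cv2
from station import get_state, eyes, env
def cam(n):
    p=eyes.camera_params(n); R=cv2.Rodrigues(p['rvec'])[0]; return p['K'],p['k1'],R,p['tvec']
def proj(n,P):
    P=np.atleast_2d(np.asarray(P,float)); K,k1,R,t=cam(n); c=P@R.T+t; u=c[:,:2]/c[:,2:]
    u=u*(1+k1*(u**2).sum(1,keepdims=True)); return u@K[:2,:2].T+K[:2,2]
def ray(n,px):
    K,k1,R,t=cam(n); d=(np.asarray(px,float)-K[:2,2])/[K[0,0],K[1,1]]
    u=d.copy()
    for _ in range(20): u=d/(1+k1*(u**2).sum())
    v=R.T@np.array([u[0],u[1],1]); return -R.T@t, v/np.linalg.norm(v)
def atz(n,px,z):
    o,v=ray(n,px); return o+v*(z-o[2])/v[2]
def tri(a,b):
    (o1,v1),(o2,v2)=ray('side',a),ray('top',b)
    A=np.stack([v1,-v2],1); s=np.linalg.lstsq(A,o2-o1,rcond=None)[0]
    p,q=o1+s[0]*v1,o2+s[1]*v2; return (p+q)/2,np.linalg.norm(p-q)
def crop(src,out,x0,y0,w,h,f,draw=()):
    im=cv2.imread(src)[y0:y0+h,x0:x0+w]; im=cv2.resize(im,None,fx=f,fy=f,interpolation=cv2.INTER_CUBIC)
    im=cv2.convertScaleAbs(im,alpha=1.5)
    for pts,col in draw:
        q=((np.asarray(pts)-[x0,y0]+.5)*f-.5)
        cv2.polylines(im,[np.round(q).astype(np.int32)],False,col,1)
    cv2.imwrite(out,im)
E
python3 - <<'E'
from h import *
crop('pics/top0.png','pics/t_r.png',340,80,140,170,3.5*1)
crop('pics/top0.png','pics/t_l.png',185,80,160,150,4)
crop('pics/side0.png','pics/s_r.png',235,85,190,140,4)
crop('pics/side0.png','pics/s_l.png',170,180,190,150,4)
print(tri((369,148),(419,223)))
E
```

```text
(array([ 394.6042194 , -293.05257168,    9.51460799]), np.float64(2.3575557521522796))
```

View pics/t_r.png

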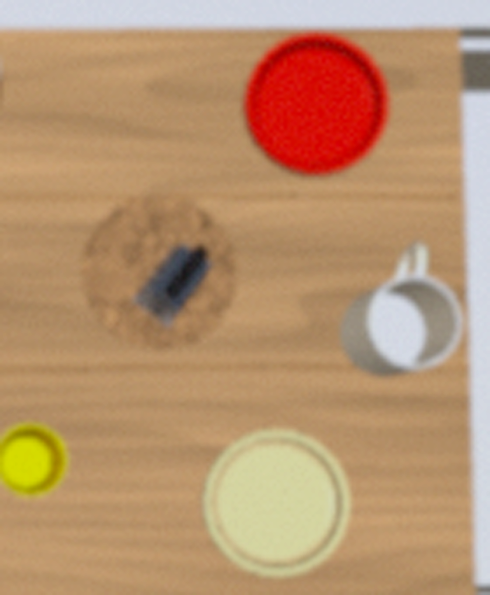

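View pics/t_l.png

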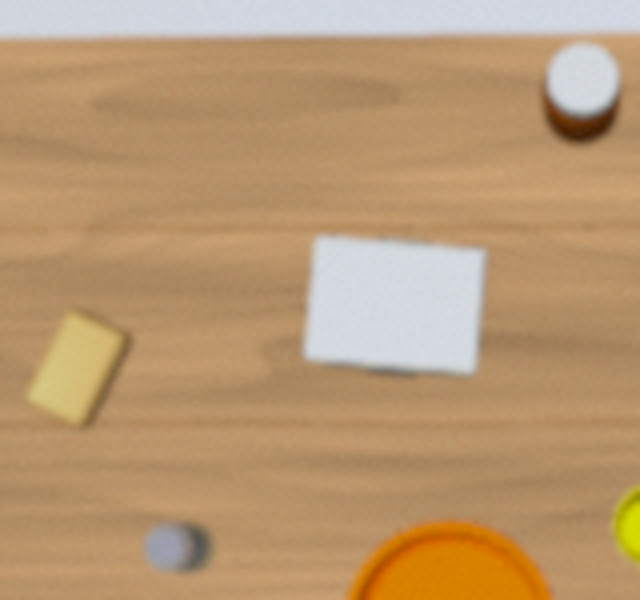

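View pics/s_r.png

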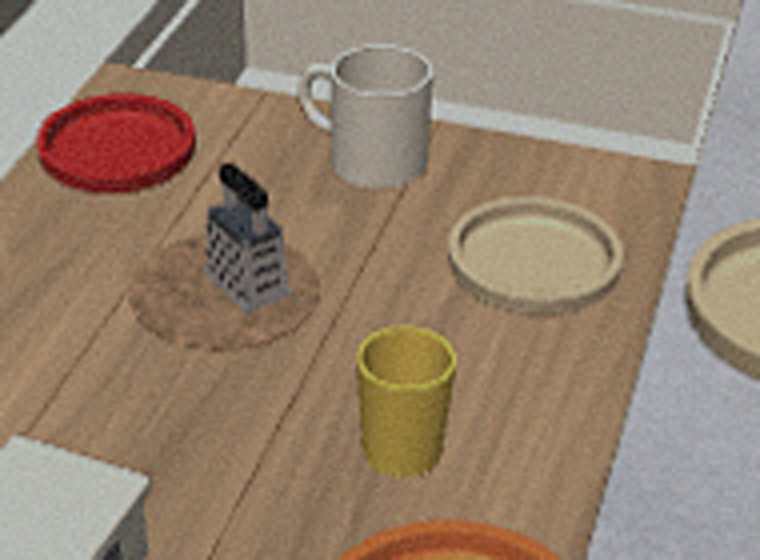

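View pics/s_l.png

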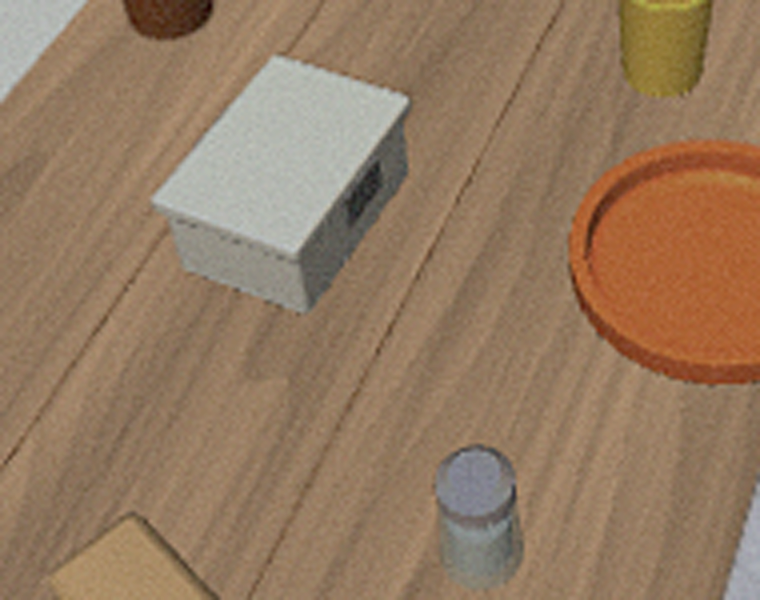

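```bash
cat > fit.py <<'E'
from h import *
from scipy.optimize import minimize
a=np.linspace(0,2*np.pi,48,endpoint=False)
def circ(r,z): return np.c_[r*np.cos(a),r*np.sin(a),np.full(48,z)]
def rect(x,y,z): return np.array([[sx*x/2,sy*y/2,z] for sx in(-1,1) for sy in(-1,1)],float)
M={'saucer':[np.r_[circ(65,0),circ(65,22)]],
 'tumbler':[np.r_[circ(26,0),circ(31,80)]],
 'salt':[np.r_[circ(21,0),circ(18,55)],np.r_[circ(19,55),circ(19,68),circ(10,74.5),circ(1,76)]],
 'mat':[np.r_[circ(70,0),circ(70,4)]],
 'lid':[rect(95,130,65)],
 'grater':[np.r_[rect(60,40,0),rect(54,34,58)],np.r_[rect(50,12,78),rect(50,12,92)]]}
F=4
def place(P,p):
    c,s=np.cos(p[3]),np.sin(p[3]); return np.c_[P[:,0]*c-P[:,1]*s+p[0],P[:,0]*s+P[:,1]*c+p[1],P[:,2]+p[2]]
def hulls(n,name,p): return [cv2.convexHull(proj(n,place(P,p)).astype(np.float32))[:,0] for P in M[name]]
def render(n,name,p,box):
    x0,y0,w,h=box; m=np.zeros((h*F,w*F),np.uint8)
    for q in hulls(n,name,p):
        cv2.fillPoly(m,[np.round(((q-[x0,y0]+.5)*F-.5)*16).astype(np.int32)],255,shift=4)
    return cv2.GaussianBlur(m,(0,0),4).astype(float)/255
def gmask(im,n,name,p,pad=10,grow=5):
    q=np.concatenate(hulls(n,name,p)); lo=np.floor(q.min(0)).astype(int)-pad; hi=np.ceil(q.max(0)).astype(int)+pad
    x0,y0=np.maximum(lo,0); box=(x0,y0,hi[0]-x0,hi[1]-y0)
    c=cv2.resize(im[y0:hi[1],x0:hi[0]],None,fx=F,fy=F,interpolation=cv2.INTER_CUBIC)
    m=(render(n,name,p,box)>.5).astype(np.uint8)
    k=lambda d:cv2.getStructuringElement(cv2.MORPH_ELLIPSE,(2*d+1,2*d+1))
    g=np.full(m.shape,cv2.GC_PR_BGD,np.uint8); g[m>0]=cv2.GC_PR_FGD
    g[cv2.erode(m,k(int(grow*1.2)))>0]=cv2.GC_FGD; g[cv2.dilate(m,k(grow*F))==0]=cv2.GC_BGD
    cv2.grabCut(c,g,None,np.zeros((1,65)),np.zeros((1,65)),4,cv2.GC_INIT_AND_RECT if 0 else cv2.GC_INIT_WITH_MASK)
    r=((g==1)|(g==3)).astype(np.uint8)*255
    return cv2.GaussianBlur(r,(0,0),4).astype(float)/255,box
def fit(ims,name,p0,free=(0,1),views=('side','top'),off={}):
    p0=np.array(p0,float); ms={v:gmask(ims[v],v,name,p0) for v in views}
    def cost(x):
        p=p0.copy(); p[list(free)]=x; 
        return sum(((render(v,name,p,ms[v][1])-ms[v][0])**2).sum()/ (ms[v][0]**2).sum() for v in views)
    x0=p0[list(free)]; st=np.array([{0:6,1:6,2:6,3:.15}[f] for f in free])
    sim=np.vstack([x0]+[x0+np.eye(len(x0))[i]*st[i] for i in range(len(x0))])
    r=minimize(cost,x0,method='Nelder-Mead',options=dict(initial_simplex=sim,xatol=.05,fatol=1e-6))
    p=p0.copy(); p[list(free)]=r.x; return p,r.fun,ms
def overlay(src,n,name,p,out,f=5,pad=12,extra=()):
    hs=hulls(n,name,p); q=np.concatenate(hs); lo=np.floor(q.min(0)).astype(int)-pad; hi=np.ceil(q.max(0)).astype(int)+pad
    lo=np.maximum(lo,0); crop(src,out,lo[0],lo[1],*(hi-lo),f,[(np.r_[h,h[:1]],(255,0,255)) for h in hs])
E
cat > r1.py <<'E'
from fit import *
ims={n:cv2.imread(f'pics/{n}0.png') for n in('side','top')}
T={'saucer':(419.1,223.4,22),'tumbler':(348.5,211.5,80),'salt':(228,216.5,76),'mat':(385.5,157.5,4),'lid':(284,156,65),'grater':(391,159,80)}
tiles=[]
for k,(u,v,z) in T.items():
    c=atz('top',(u,v),z); p0=[c[0],c[1],0,0]
    fr=(0,1)
    if k=='lid': fr=(0,1,3); p0[3]=-.06
    if k=='grater': fr=(0,1,3); p0[3]=-.85; p0[2]=4
    for vs in (('top',),('side',),('side','top')):
        p,f,ms=fit(ims,k,p0,fr,vs); print(k,vs,p.round(2),round(f,3))
    pz,f,_=fit(ims,k,p,fr+(2,)); print(k,'z free',pz.round(2),round(f,3))
    for n in('side','top'):
        overlay(f'pics/{n}0.png',n,k,p,'/tmp/o.png'); im=cv2.imread('/tmp/o.png'); s=min(1,260/max(im.shape)); im=cv2.resize(im,None,fx=s,fy=s)
        t=np.zeros((260,260,3),np.uint8); t[:im.shape[0],:im.shape[1]]=im; tiles.append(t)
g=[np.hstack(tiles[i:i+3]) for i in range(0,12,3)]
cv2.imwrite('pics/ov1.png',np.vstack(g[:2])); cv2.imwrite('pics/ov2.png',np.vstack(g[2:]))
E
python3 r1.py
```

```text
saucer ('top',) [ 395.26 -291.13    0.      0.  ] 0.003
saucer ('side',) [ 395.11 -291.1     0.      0.  ] 0.025
saucer ('side', 'top') [ 395.75 -290.87    0.      0.  ] 0.029
saucer z free [ 395.75 -290.87    0.      0.  ] 0.029
tumbler ('top',) [432.3  -68.26   0.     0.  ] 0.014
tumbler ('side',) [432.02 -66.47   0.     0.  ] 0.002
tumbler ('side', 'top') [432.39 -67.52   0.     0.  ] 0.017
tumbler z free [432.96 -67.83  -2.12   0.  ] 0.009
salt ('top',) [419.15 292.93   0.     0.  ] 0.005
salt ('side',) [418.96 291.07   0.     0.  ] 0.027
salt ('side', 'top') [419.15 291.79   0.     0.  ] 0.039
salt z free [418.88 293.85  -2.42   0.  ] 0.009
mat ('top',) [ 604.02 -191.09    0.      0.  ] 0.004
mat ('side',) [ 604.02 -189.72    0.      0.  ] 0.062
mat ('side', 'top') [ 604.23 -190.29    0.      0.  ] 0.031
mat z free [ 604.47 -191.41   -1.97    0.  ] 0.029
lid ('top',) [ 5.9967e+02  1.2562e+02  0.0000e+00 -8.0000e-02] 0.002
lid ('side',) [ 5.9951e+02  1.2892e+02  0.0000e+00 -8.0000e-02] 0.004
lid ('side', 'top') [ 5.9981e+02  1.2684e+02  0.0000e+00 -9.0000e-02] 0.016
lid z free [ 
[... 967 characters left out ...]
            ~~~~~~^^^^^^^^^^^^^^^^^^^
  File "fit.py", line 18, in render
    for q in hulls(n,name,p):
             ~~~~~^^^^^^^^^^
  File "fit.py", line 15, in hulls
    def hulls(n,name,p): return [cv2.convexHull(proj(n,place(P,p)).astype(np.float32))[:,0] for P in M[name]]
                                                ~~~~^^^^^^^^^^^^^^
  File "h.py", line 6, in proj
    P=np.atleast_2d(np.asarray(P,float)); K,k1,R,t=cam(n); c=P@R.T+t; u=c[:,:2]/c[:,2:]
                                                   ~~~^^^
  File "h.py", line 4, in cam
    p=eyes.camera_params(n); R=cv2.Rodrigues(p['rvec'])[0]; return p['K'],p['k1'],R,p['tvec']
ValueError: time passes only in moves, steps and waits
```

```bash
cat > sv.py <<'E'
E
python3 - <<'E'
from station import eyes, get_state
import pickle
try:
    pickle.dump({n:eyes.camera_params(n) for n in('side','top')},open('cam.pkl','wb')); print('ok')
except Exception as e: print(e)
print(get_state()['time'])
E
sed -i 's/^def cam(n):/import pickle\nCP=pickle.load(open("cam.pkl","rb"))\ndef cam(n):/; s/p=eyes.camera_params(n); R/p=CP[n]; R/' h.py
python3 r1.py | grep grater
```

```text
ok
0.1
grater ('top',) [ 588.28 -198.62    4.     -0.68] 0.019
grater ('side',) [ 588.69 -198.29    4.     -0.79] 0.024
grater ('side', 'top') [ 588.89 -198.46    4.     -0.73] 0.056
grater z free [ 5.9025e+02 -2.0071e+02 -3.9000e-01 -7.0000e-01] 0.021
```

```bash
ls pics; rm sv.py
```

```text
ov1.png
ov2.png
s_l.png
s_r.png
side0.png
t_l.png
t_r.png
top0.png
```

View pics/ov1.png

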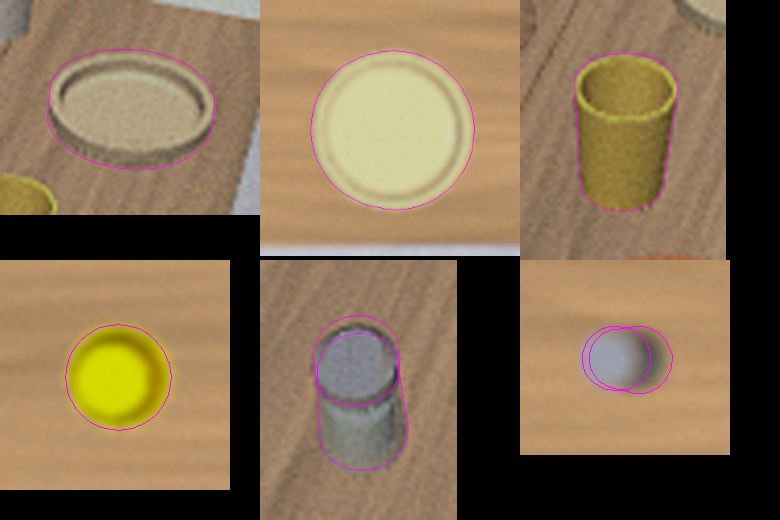

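View pics/ov2.png

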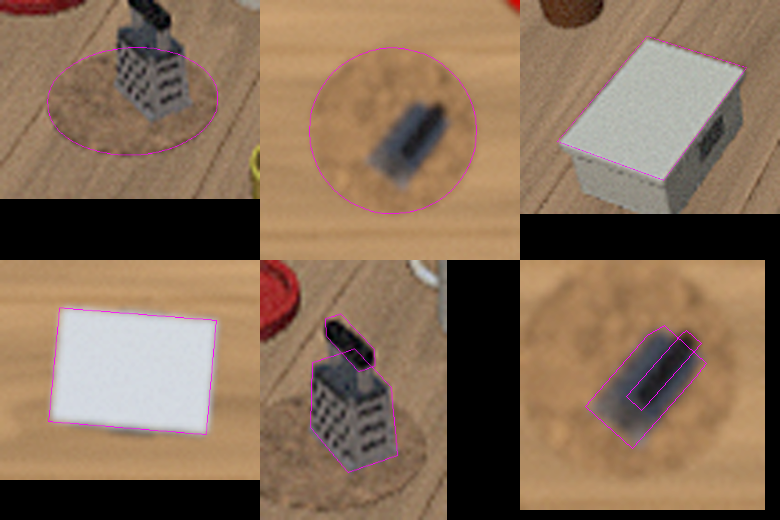

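```bash
cat > plan.py <<'E'
import sys,json,numpy as np
from scipy.spatial.transform import Rotation as Rt
from station import get_state
def st():
    s=get_state(); q=s['orientation']; R=Rt.from_quat([q[1],q[2],q[3],q[0]]).as_matrix(); return s,R
def show():
    s,R=st(); print('t %.2f tcp %s head %.2f tilt_y %s w %.1f F %s j %s'%(s['time'],s['tcp_pos'].round(1),np.degrees(np.arctan2(R[1,0],R[0,0])),R[:2,1].round(4),s['width'],s['ft_force'].round(1),s['joint_positions'].round(2)))
def plan(way,start=None,step=45,nd=1):
    """way: list of (x,y,z,heading deg); prints rows"""
    s,R=st(); p=s['tcp_pos'].copy(); h=np.degrees(np.arctan2(R[1,0],R[0,0]))
    if start: p=np.array(start[:3],float); h=start[3]
    rows=[]
    for w in way:
        d=np.array(w[:3],float)-p; dh=w[3]-h; n=max(1,int(np.ceil(max(np.linalg.norm(d)/step,abs(dh)/8))))
        for i in range(n):
            k=n-i; d=np.array(w[:3],float)-p; c,sn=np.cos(np.radians(h)),np.sin(np.radians(h))
            B=np.array([[c,sn,0],[0,0,-1],[-sn,c,0]]); B[2]=np.cross(B[0],B[1])
            o=(B@(d/k)/10).round(nd); r=round(-(w[3]-h)/k,1)
            p=p+B.T@o*10; h-=r; rows.append((o.tolist(),r))
        rows.append(None)
    out=[]; 
    for r in rows:
        if r is None: print('-- end of leg'); continue
        print(r)
if __name__=='__main__':
    show()
    if len(sys.argv)>1: plan(json.loads(sys.argv[1]),step=float(sys.argv[2]) if len(sys.argv)>2 else 45)
E
python3 plan.py '[[500,350,205,76],[589,-199,180,49]]'
```

```text
t 0.10 tcp [152.3 631.3 204.7] head 76.43 tilt_y [-0.0003 -0.0016] w 93.8 F [ 0.  -0.5  0.9] j [-1.4   0.63  0.04  1.52 -0.03  1.   -0.02]
([-1.9, -0.0, -4.0], np.float64(0.0))
([-1.9, -0.0, -4.0], np.float64(0.0))
([-1.9, -0.0, -4.0], np.float64(0.1))
([-1.9, -0.0, -4.1], np.float64(0.0))
([-1.9, -0.0, -4.1], np.float64(0.1))
([-1.9, -0.0, -4.0], np.float64(0.0))
([-1.9, -0.0, -4.1], np.float64(0.1))
([-1.9, -0.0, -4.0], np.float64(0.0))
([-1.9, -0.0, -4.1], np.float64(0.1))
([-2.0, -0.0, -4.0], np.float64(0.0))
-- end of leg
([-3.9, 0.2, -1.7], np.float64(2.1))
([-3.9, 0.2, -1.8], np.float64(2.1))
([-3.8, 0.2, -2.0], np.float64(2.1))
([-3.7, 0.2, -2.1], np.float64(2.1))
([-3.6, 0.2, -2.2], np.float64(2.1))
([-3.6, 0.2, -2.4], np.float64(2.1))
([-3.5, 0.2, -2.5], np.float64(2.1))
([-3.4, 0.2, -2.6], np.float64(2.1))
([-3.3, 0.2, -2.8], np.float64(2.0))
([-3.2, 0.2, -2.9], np.float64(2.1))
([-3.0, 0.2, -3.0], np.float64(2.0))
([-3.0, 0.1, -3.1], np.float64(2.1))
([-2.8, 0.2, -3.1], np.float64(2.0))
-- end of leg
```

move_arm(offset=[[-1.9,0,-4],[-1.9,0,-4],[-1.9,0,-4],[-1.9,0,-4],[-1.9,0,-4]], roll=[0,0,0,0,0], hand=[0,0,0,0,0], force=30)

```text
time: 0.6
tcp_pos: [325.6, 491.1, 205.2]
orientation: [-0.555, 0.556, 0.437, -0.438]
ft_force: [0.2, 0.3, -0.6]
width: 57.3
```

move_arm(offset=[[-1.9,0,-4],[-1.9,0,-4],[-1.9,0,-4],[-1.9,0,-4],[-1.9,0,-4]], roll=[0,0,0,0,0], hand=[0,0,0,0,0])

```text
time: 1.1
tcp_pos: [497.7, 351.9, 205.1]
orientation: [0.556, -0.555, -0.437, 0.438]
ft_force: [0.5, 1.1, 0.5]
width: 46.9
```

move_arm(offset=[[-3.9,0.2,-1.7],[-3.9,0.2,-1.8],[-3.8,0.2,-2],[-3.7,0.2,-2.1],[-3.6,0.2,-2.2]], roll=[2.1,2.1,2.1,2.1,2.1], hand=[0,0,0,0,0])

```text
time: 1.6
tcp_pos: [532.3, 141.3, 195.1]
orientation: [0.594, -0.594, -0.384, 0.385]
ft_force: [1.4, 0.6, -0.5]
width: 46.9
```

move_arm(offset=[[-3.6,0.2,-2.4],[-3.5,0.2,-2.5],[-3.4,0.2,-2.6],[-3.3,0.2,-2.8],[-3.2,0.2,-2.9]], roll=[2.1,2.1,2.1,2.1,2.1], hand=[0,0,0,0,0])

```text
time: 2.1
tcp_pos: [568.1, -71.0, 185.1]
orientation: [0.626, -0.626, -0.328, 0.329]
ft_force: [1.4, 0.0, -0.2]
width: 47.1
```

```bash
python3 plan.py '[[589,-199,150,49]]'
```

```text
t 2.10 tcp [568.1 -71.  185.1] head 55.35 tilt_y [-0.0005  0.0002] w 47.1 F [ 1.4  0.  -0.2] j [-0.02  0.54  0.15  1.76 -0.1   0.84  1.14]
([-3.1, 1.2, -3.0], np.float64(2.1))
([-3.0, 1.2, -3.1], np.float64(2.1))
([-2.9, 1.1, -3.2], np.float64(2.2))
-- end of leg
```

Tracking is good; on to above the grater.

move_arm(offset=[[-3.1,1.2,-3],[-3,1.2,-3.1],[-2.9,1.1,-3.2],[0,0,0],[0,0,0]], roll=[2.1,2.1,2.2,0,0], hand=[0,0,0,0,0])

```text
time: 2.6
tcp_pos: [588.2, -198.0, 149.5]
orientation: [0.644, -0.643, -0.292, 0.293]
ft_force: [-0.2, 1.0, 0.1]
width: 47.4
```

```bash
python3 - <<'E'
from h import *
import plan; plan.show()
for n in('side','top'): cv2.imwrite(f'pics/{n}1.png',eyes.capture(n)[:,:,::-1])
s=get_state(); p=s['tcp_pos']; print(proj('side',p),proj('top',p))
u=proj('side',p)[0].astype(int); crop('pics/side1.png','pics/s1.png',u[0]-70,u[1]-80,140,140,4)
E
```

```text
t 2.60 tcp [ 588.2 -198.   149.5] head 48.90 tilt_y [-0.0018  0.0005] w 47.4 F [-0.2  1.   0.1] j [ 0.18  0.65  0.17  1.66 -0.14  0.84  1.25]
[[294.24658398 112.1098854 ]] [[395.01696453 153.96357091]]
```

View pics/s1.png

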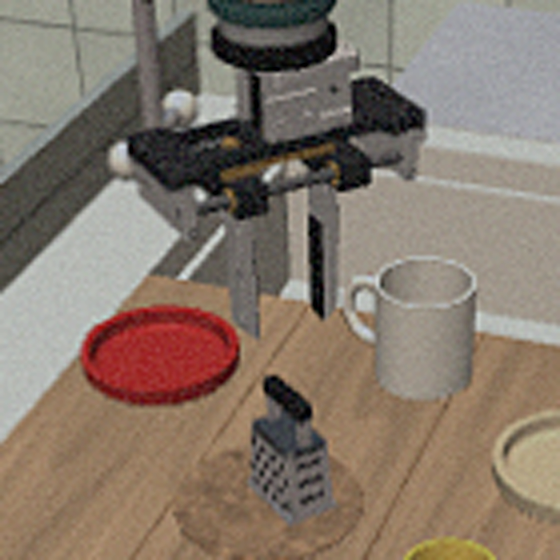

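View pics/top1.png

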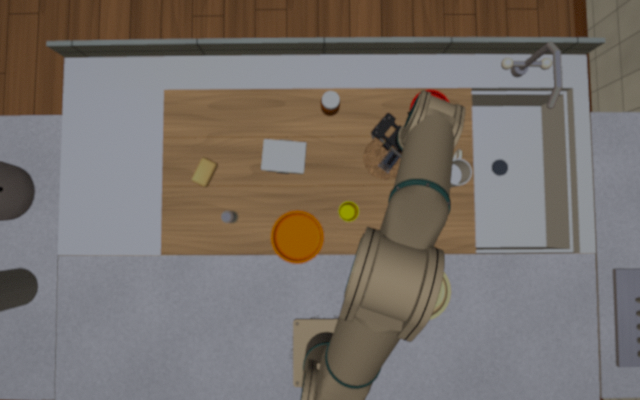

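```bash
python3 plan.py '[[589,-199,72,48.9]]' 27
```

```text
t 2.70 tcp [ 589.2 -195.3  150.3] head 49.14 tilt_y [-0.0004  0.0015] w 47.1 F [0.3 0.  0.3] j [ 0.18  0.65  0.16  1.66 -0.14  0.84  1.25]
([-0.1, 2.6, -0.1], np.float64(0.1))
([-0.1, 2.6, -0.1], np.float64(0.1))
([-0.1, 2.6, -0.0], np.float64(0.0))
-- end of leg
```

move_arm(offset=[[-0.1,2.6,-0.1],[-0.1,2.6,-0.1],[-0.1,2.6,0],[0,0,0],[0,0,0]], roll=[0,0,0,0,0], hand=[0,0,0,0,0])

```text
time: 3.2
tcp_pos: [589.0, -199.1, 73.0]
orientation: [0.643, -0.643, -0.294, 0.294]
ft_force: [-0.2, -0.6, 0.0]
width: 47.2
```

```bash
python3 - <<'E'
from h import *
import plan; plan.show()
for n in('side',): cv2.imwrite(f'pics/{n}2.png',eyes.capture(n)[:,:,::-1])
plan.show()
p=get_state()['tcp_pos']; u=proj('side',p)[0]; print(u);u=u.astype(int); crop('pics/side2.png','pics/s2.png',u[0]-40,u[1]-60,90,90,7)
E
```

```text
t 3.20 tcp [ 589.  -199.1   73. ] head 49.15 tilt_y [-0.      0.0007] w 47.2 F [-0.2 -0.6  0. ] j [ 0.2   0.75  0.14  1.71 -0.15  0.68  1.28]
t 3.25 tcp [ 589.7 -199.8   73.8] head 49.12 tilt_y [ 0.0018 -0.0001] w 46.7 F [ 0.5 -0.  -1. ] j [ 0.2   0.75  0.14  1.71 -0.15  0.68  1.28]
[295.66813073 134.99603365]
```

View pics/s2.png

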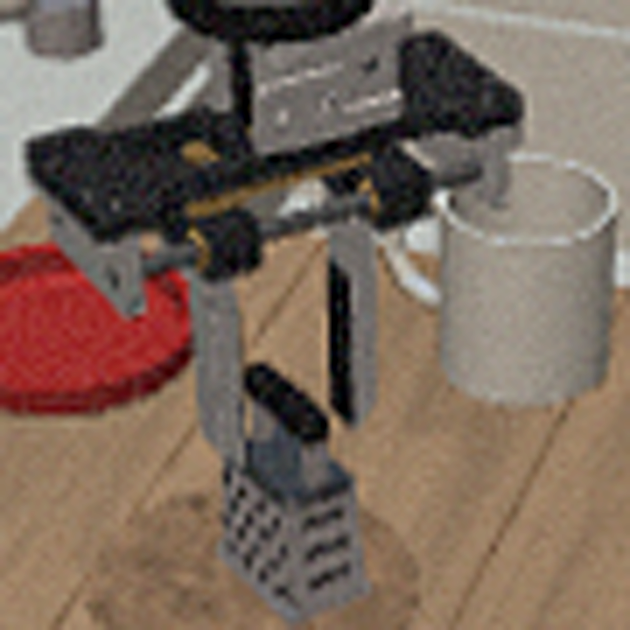

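move_arm(offset=[[0,0,0],[0,0,0],[0,0,0],[0,0,0],[0,0,0]], roll=[0,0,0,0,0], hand=[0.4,0.6,1,1,1], force=25)

```text
time: 3.75
tcp_pos: [588.8, -200.7, 72.6]
orientation: [-0.643, 0.643, 0.294, -0.293]
ft_force: [0.8, -0.2, -1.9]
width: 11.8
```

move_arm(offset=[[0,0,0],[0,-0.5,0],[0,-1.5,0],[0,-2.5,0],[0,0,0]], roll=[0,0,0,0,0], hand=[1,1,1,1,1])

```text
time: 4.25
tcp_pos: [591.1, -201.9, 121.4]
orientation: [-0.642, 0.645, 0.295, -0.292]
ft_force: [0.6, 0.2, -1.1]
width: 11.5
```

```bash
python3 - <<'E'
from h import *
import plan; plan.show()
for n in('side','top'): cv2.imwrite(f'pics/{n}3.png',eyes.capture(n)[:,:,::-1])
plan.show()
p=get_state()['tcp_pos']; u=proj('side',p)[0]; print(u);u=u.astype(int); crop('pics/side3.png','pics/s3.png',u[0]-40,u[1]-50,90,90,7)
E
```

```text
t 4.25 tcp [ 591.1 -201.9  121.4] head 49.02 tilt_y [ 0.0064 -0.0022] w 11.5 F [ 0.6  0.2 -1.1] j [ 0.19  0.69  0.16  1.68 -0.14  0.77  1.27]
t 4.35 tcp [ 589.1 -200.9  118.4] head 49.03 tilt_y [ 0.0015 -0.0004] w 11.2 F [ 0.   0.  -1.8] j [ 0.19  0.69  0.16  1.69 -0.14  0.77  1.27]
[295.45922753 121.26940747]
```

View pics/s3.png

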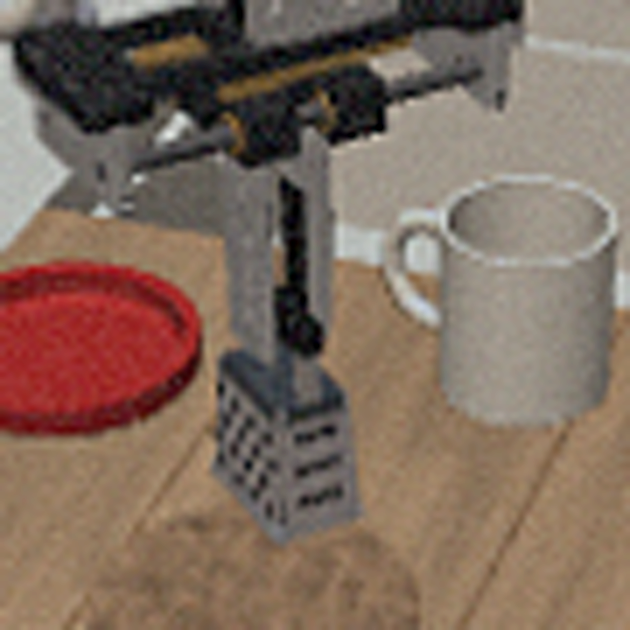

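```bash
python3 plan.py '[[590,-198,165,49],[610,241.5,165,85.1]]' 40
```

```text
t 4.35 tcp [ 589.1 -200.9  118.4] head 49.03 tilt_y [ 0.0015 -0.0004] w 11.2 F [ 0.   0.  -1.8] j [ 0.19  0.69  0.16  1.69 -0.14  0.77  1.27]
([0.1, -2.3, 0.1], np.float64(0.0))
([0.2, -2.4, 0.0], np.float64(0.0))
-- end of leg
([3.1, 0.0, 2.5], np.float64(-3.3))
([3.3, 0.0, 2.3], np.float64(-3.3))
([3.4, 0.0, 2.1], np.float64(-3.3))
([3.5, 0.0, 1.9], np.float64(-3.3))
([3.6, 0.0, 1.7], np.float64(-3.3))
([3.7, 0.0, 1.5], np.float64(-3.3))
([3.8, 0.0, 1.3], np.float64(-3.3))
([3.9, 0.0, 1.0], np.float64(-3.2))
([3.9, 0.0, 0.8], np.float64(-3.3))
([4.0, 0.0, 0.6], np.float64(-3.2))
([3.9, 0.0, 0.5], np.float64(-3.3))
-- end of leg
```

move_arm(offset=[[0.1,-2.3,0.1],[0.2,-2.4,0],[1.5,0,1.2],[3.2,0,2.5],[3.3,0,2.3]], roll=[0,0,-2,-3.3,-3.3], hand=[1,1,1,1,1])

```text
time: 4.85
tcp_pos: [590.7, -95.5, 162.9]
orientation: [0.62, -0.618, -0.341, 0.342]
ft_force: [1.5, 0.4, -1.8]
width: 11.4
```

move_arm(offset=[[3.4,0,2.1],[3.5,0,1.9],[3.6,0,1.7],[3.7,0,1.5],[3.8,0,1.3]], roll=[-3.3,-3.3,-3.3,-3.3,-3.3], hand=[1,1,1,1,1])

```text
time: 5.35
tcp_pos: [591.5, 105.0, 162.7]
orientation: [0.564, -0.562, -0.427, 0.428]
ft_force: [1.0, -0.1, -0.8]
width: 11.9
```

```bash
python3 plan.py '[[610,241.5,165,85.1]]' 40
```

```text
t 5.35 tcp [591.5 105.  162.7] head 74.42 tilt_y [-0.0032  0.0003] w 11.9 F [ 1.  -0.1 -0.8] j [-0.26  0.61  0.06  1.7  -0.05  0.83  1.12]
([3.4, -0.1, 0.5], np.float64(-2.7))
([3.4, -0.0, 0.3], np.float64(-2.7))
([3.5, -0.1, 0.1], np.float64(-2.6))
([3.4, -0.0, 0.0], np.float64(-2.7))
-- end of leg
```

move_arm(offset=[[3.4,0,0.5],[3.4,0,0.3],[3.3,0,0.1],[2.5,0,0],[0.9,0,0]], roll=[-2.7,-2.7,-2.6,-2.7,0], hand=[1,1,1,1,1])

```text
time: 5.85
tcp_pos: [609.6, 241.3, 162.4]
orientation: [0.522, -0.519, -0.478, 0.479]
ft_force: [-0.6, -0.4, -1.3]
width: 11.6
```

move_arm(offset=[[0,2,0],[0,2,0],[0,1,0],[0,0,0],[0,0,0]], roll=[0,0,0,0,0], hand=[1,1,1,1,1])

```text
time: 6.35
tcp_pos: [612.1, 235.8, 114.5]
orientation: [0.522, -0.522, -0.477, 0.477]
ft_force: [0.4, 0.5, -1.4]
width: 11.9
```

```bash
python3 - <<'E'
from h import *
import plan; plan.show()
for n in('side','top'): cv2.imwrite(f'pics/{n}4.png',eyes.capture(n)[:,:,::-1])
plan.plan([[610,241.5,80,85.1]],step=20)
E
```

```text
t 6.35 tcp [612.1 235.8 114.5] head 84.79 tilt_y [-0.0002 -0.0002] w 11.9 F [ 0.4  0.5 -1.4] j [-0.42  0.74  0.01  1.58 -0.01  0.82  1.08]
([0.3, 1.8, 0.2], np.float64(-0.1))
([0.2, 1.7, 0.1], np.float64(-0.2))
-- end of leg
```

View pics/side4.png

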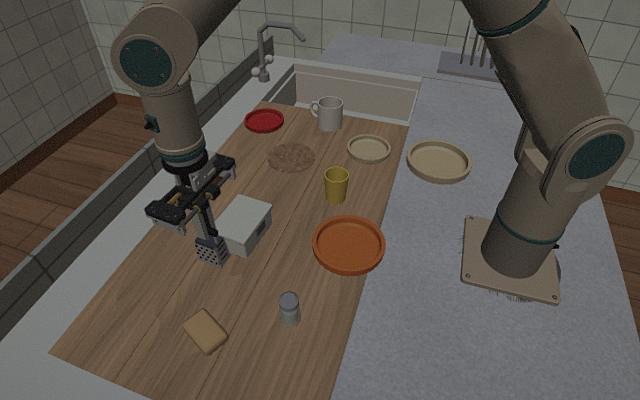

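move_arm(offset=[[0,0,0]], roll=[0], hand=[1])

```text
time: 6.55
tcp_pos: [612.7, 236.3, 115.5]
orientation: [-0.522, 0.522, 0.477, -0.476]
ft_force: [0.0, 0.3, -1.3]
width: 12.0
```

move_arm(offset=[[0,0,0]], roll=[0], hand=[1])

```text
time: 6.65
tcp_pos: [612.5, 236.2, 115.2]
orientation: [-0.522, 0.522, 0.477, -0.477]
ft_force: [0.1, -0.4, -1.1]
width: 11.7
```

move_arm(offset=[[0,0,0]], roll=[0], hand=[1])

```text
time: 6.75
tcp_pos: [612.3, 236.2, 114.9]
orientation: [-0.522, 0.522, 0.477, -0.477]
ft_force: [0.2, 0.3, -2.1]
width: 11.6
```

move_arm(offset=[[0,0,0]], roll=[0], hand=[1])

```text
time: 6.85
tcp_pos: [612.2, 236.2, 114.7]
orientation: [-0.522, 0.522, 0.477, -0.477]
ft_force: [0.3, 0.2, -1.9]
width: 11.9
```

move_arm(offset=[[0.25,0.5,0.15],[0.25,1.5,0.1],[0,1.5,0],[0,0.7,0],[0,0,0]], roll=[0,0,0,0,0], hand=[1,1,1,1,1])

```text
time: 7.35
tcp_pos: [608.6, 240.7, 70.2]
orientation: [0.522, -0.522, -0.476, 0.478]
ft_force: [-0.4, -0.2, -1.3]
width: 12.0
```

move_arm(offset=[[0,0,0],[0,0,0],[0,0,0]], roll=[0,0,0], hand=[1,1,1])

```text
time: 7.65
tcp_pos: [610.6, 241.4, 73.1]
orientation: [-0.522, 0.522, 0.477, -0.477]
ft_force: [0.3, -0.4, -1.5]
width: 11.5
```

```bash
python3 - <<'E'
from fit import *
import plan; plan.show()
for n in('side','top'): cv2.imwrite(f'pics/{n}5.png',eyes.capture(n)[:,:,::-1])
for n in('side','top'):
  hs=hulls(n,'grater',[610,241.5,5,-.086])+hulls(n,'lid',[600,127,0,-.084])
  q=proj(n,[610,241,40])[0].astype(int); crop(f'pics/{n}5.png',f'pics/{n}5c.png',q[0]-40,q[1]-40,100,80,6,[(np.r_[h,h[:1]],(255,0,255)) for h in hs])
E
```

```text
t 7.65 tcp [610.6 241.4  73.1] head 84.82 tilt_y [0.0011 0.0004] w 11.5 F [ 0.3 -0.4 -1.5] j [-0.43  0.79  0.01  1.61 -0.01  0.74  1.07]
```

View pics/side5c.png

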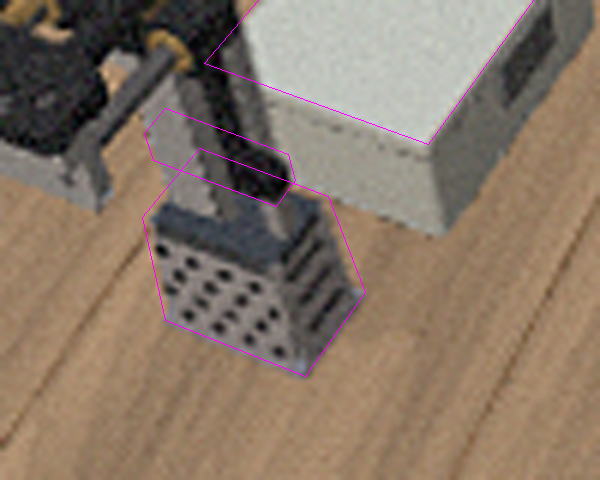

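View pics/top5c.png

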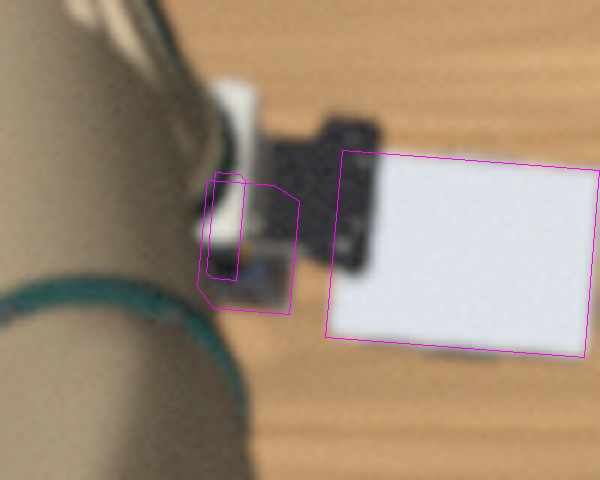

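move_arm(offset=[[0,0.2,0],[0,0.2,0],[0,0,0],[0,0,0],[0,0,0]], roll=[0,0,0,0,0], hand=[1,1,1,1,1])

```text
time: 8.25
tcp_pos: [610.2, 241.5, 68.5]
orientation: [0.522, -0.522, -0.477, 0.477]
ft_force: [-0.2, 1.4, -0.4]
width: 11.6
```

move_arm(offset=[[0,0,0],[0,0,0],[0,0,0],[0,0,0],[0,0,0]], roll=[0,0,0,0,0], hand=[0.65,0.55,0.4,0.4,0.4])

```text
time: 8.75
tcp_pos: [610.1, 241.3, 68.5]
orientation: [-0.522, 0.522, 0.477, -0.477]
ft_force: [0.2, 0.2, 0.8]
width: 28.2
```

move_arm(offset=[[0,-1,0],[0,-2.5,0],[0,-4,0],[0,-4,0],[0,-2,0]], roll=[0,0,0,0,0], hand=[0.4,0.4,0.4,0.4,0.4])

```text
time: 9.25
tcp_pos: [611.9, 242.0, 208.2]
orientation: [-0.521, 0.523, 0.479, -0.475]
ft_force: [0.7, 1.2, 0.3]
width: 28.0
```

```bash
python3 plan.py '[[480,-100,190,85],[430,-230,120,60]]' 47
```

```text
t 9.25 tcp [611.9 242.  208.2] head 84.82 tilt_y [0.0057 0.0024] w 28.0 F [0.7 1.2 0.3] j [-0.43  0.63  0.02  1.5  -0.01  1.01  1.07]
([-4.4, 0.2, 1.3], np.float64(-0.0))
([-4.4, 0.2, 1.2], np.float64(-0.0))
([-4.4, 0.2, 1.3], np.float64(-0.0))
([-4.4, 0.2, 1.2], np.float64(-0.0))
([-4.4, 0.3, 1.3], np.float64(-0.0))
([-4.4, 0.2, 1.2], np.float64(-0.1))
([-4.4, 0.3, 1.3], np.float64(-0.0))
([-4.4, 0.2, 1.3], np.float64(-0.1))
-- end of leg
([-3.4, 1.8, 1.0], np.float64(6.3))
([-3.4, 1.7, 0.6], np.float64(6.2))
([-3.5, 1.8, 0.2], np.float64(6.3))
([-3.5, 1.7, -0.2], np.float64(6.2))
-- end of leg
```

move_arm(offset=[[-4.4,0.2,1.3],[-4.4,0.2,1.2],[-4.4,0.2,1.3],[-4.4,0.2,1.2],[-4.4,0.3,1.3]], roll=[0,0,0,0,0], hand=[0.25,0.25,0.25,0.25,0.25])

```text
time: 9.75
tcp_pos: [527.1, 26.3, 193.4]
orientation: [-0.522, 0.522, 0.477, -0.477]
ft_force: [-0.2, -0.9, 0.5]
width: 35.1
```

move_arm(offset=[[-4.4,0.2,1.2],[-4.4,0.2,1.3],[-4.4,0.2,1.3],[-3.4,1.8,1],[-3.4,1.7,0.6]], roll=[0,0,0,6.3,6.2], hand=[0.25,0.25,0.25,0.25,0.25])

```text
time: 10.25
tcp_pos: [452.0, -167.3, 152.3]
orientation: [-0.571, 0.573, 0.416, -0.415]
ft_force: [0.2, -0.5, -0.0]
width: 35.5
```

move_arm(offset=[[-3.5,1.8,0.2],[-3.5,1.7,-0.2],[0,0,0],[0,0,0],[0,0,0]], roll=[6.3,6.2,0,0,0], hand=[0.25,0.25,0.25,0.25,0.25])

```text
time: 10.75
tcp_pos: [428.4, -229.7, 117.2]
orientation: [-0.612, 0.613, 0.354, -0.353]
ft_force: [0.5, 0.5, 1.1]
width: 35.2
```

```bash
python3 - <<'E'
from fit import *
import plan; plan.show()
for n in('side','top'): cv2.imwrite(f'pics/{n}6.png',eyes.capture(n)[:,:,::-1])
for n in('side',):
  hs=hulls(n,'saucer',[395.3,-291,0,0])
  q=proj(n,[410,-250,60])[0].astype(int); crop(f'pics/{n}6.png',f'pics/{n}6c.png',q[0]-50,q[1]-60,110,95,6,[(np.r_[h,h[:1]],(255,0,255)) for h in hs])
plan.plan([[425.8,-238.2,40,60]],step=27)
ims={n:cv2.imread(f'pics/{n}6.png') for n in('side','top')}
for v in (('side',),('top',),('side','top')):
    p,f,_=fit(ims,'grater',[610,241.5,0,-.086],(0,1,3),v); print(v,p.round(2),round(f,3))
n='side';overlay(f'pics/{n}6.png',n,'grater',p,'pics/g6s.png')
n='top';overlay(f'pics/{n}6.png',n,'grater',p,'pics/g6t.png')
E
```

```text
t 10.75 tcp [ 428.4 -229.7  117.2] head 59.98 tilt_y [0.0016 0.0004] w 35.2 F [0.5 0.5 1.1] j [ 0.35  0.54  0.12  2.06 -0.12  0.55  1.6 ]
([-0.3, 2.6, -0.1], np.float64(0.0))
([-0.3, 2.6, -0.1], np.float64(0.0))
([-0.3, 2.5, -0.0], np.float64(0.0))
-- end of leg
('side',) [ 6.0779e+02  2.4371e+02  0.0000e+00 -1.8000e-01] 0.015
('top',) [ 6.0927e+02  2.3947e+02  0.0000e+00 -1.0000e-01] 0.008
('side', 'top') [ 6.0910e+02  2.4142e+02  0.0000e+00 -1.3000e-01] 0.052
```

View pics/side6c.png

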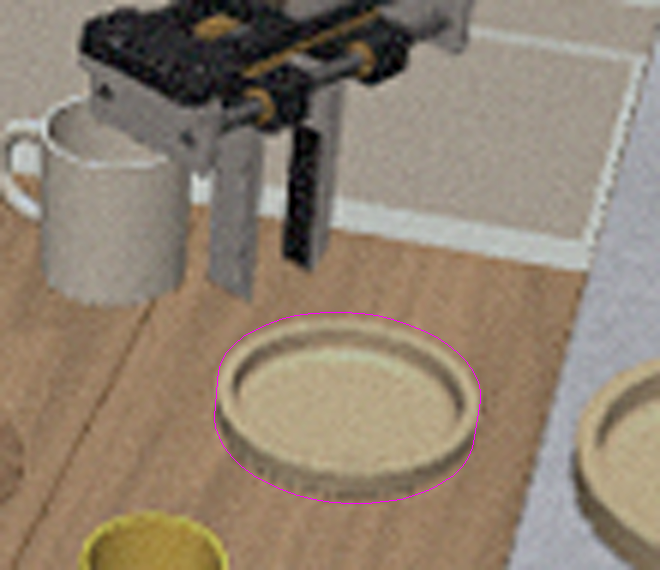

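View pics/g6s.png

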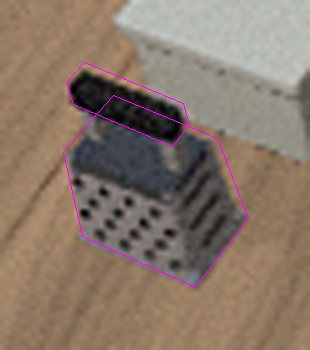

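View pics/g6t.png

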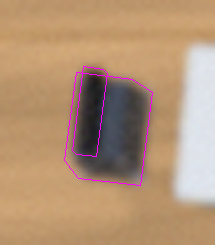

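move_arm(offset=[[-0.3,2.6,-0.1],[-0.3,2.6,-0.1],[-0.3,2.5,0],[0,0,0],[0,0,0]], roll=[0,0,0,0,0], hand=[0.25,0.25,0.25,0.25,0.25])

```text
time: 11.35
tcp_pos: [424.8, -238.8, 39.9]
orientation: [0.613, -0.612, -0.353, 0.353]
ft_force: [0.0, -0.6, 0.2]
width: 35.2
```

```bash
python3 - <<'E'
from fit import *
import plan; plan.show()
for n in('side','top'): cv2.imwrite(f'pics/{n}7.png',eyes.capture(n)[:,:,::-1])
q=proj('side',[410,-250,40])[0].astype(int); crop(f'pics/side7.png',f'pics/side7c.png',q[0]-40,q[1]-50,90,80,7)
plan.plan([[425.8,-238.2,8.5,60]],step=12)
E
```

```text
t 11.35 tcp [ 424.8 -238.8   39.9] head 59.91 tilt_y [-0.      0.0005] w 35.2 F [ 0.  -0.6  0.2] j [ 0.4   0.68  0.08  2.1  -0.14  0.37  1.64]
([0.0, 1.1, 0.0], np.float64(-0.0))
([0.1, 1.1, 0.0], np.float64(-0.1))
([0.0, 1.0, 0.0], np.float64(-0.0))
-- end of leg
```

View pics/side7c.png

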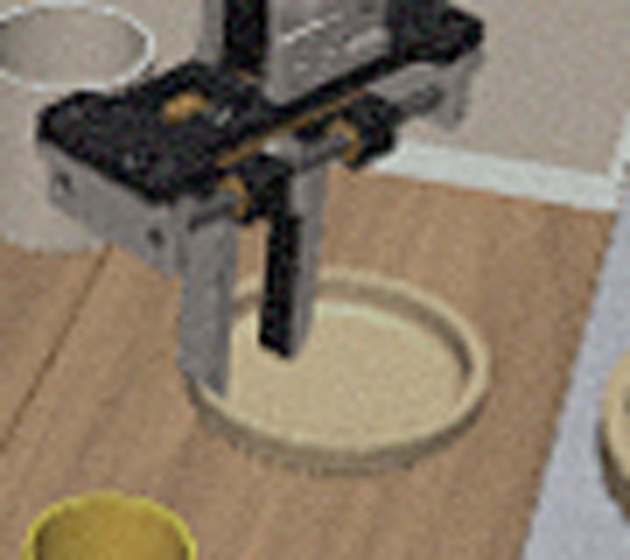

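move_arm(offset=[[0,1.1,0],[0.1,1.1,0],[0,0.9,0],[0,0,0],[0,0,0]], roll=[0,0,0,0,0], hand=[0.25,0.25,0.25,0.25,0.25])

```text
time: 11.95
tcp_pos: [424.5, -238.5, 8.0]
orientation: [0.613, -0.613, -0.352, 0.353]
ft_force: [0.3, 0.0, 0.7]
width: 35.1
```

```bash
python3 - <<'E'
from fit import *
import plan; plan.show()
cv2.imwrite(f'pics/side8.png',eyes.capture('side')[:,:,::-1])
plan.show()
q=proj('side',[410,-250,40])[0].astype(int); crop(f'pics/side8.png',f'pics/side8c.png',q[0]-40,q[1]-50,90,80,7)
E
```

```text
t 11.95 tcp [ 424.5 -238.5    8. ] head 59.82 tilt_y [-0.001   0.0005] w 35.1 F [0.3 0.  0.7] j [ 0.41  0.74  0.07  2.11 -0.15  0.29  1.65]
t 12.00 tcp [ 424.7 -238.7    8.3] head 59.82 tilt_y [-0.0005  0.0002] w 35.3 F [-0.4 -0.6 -0.2] j [ 0.41  0.74  0.07  2.11 -0.15  0.29  1.65]
```

View pics/side8c.png

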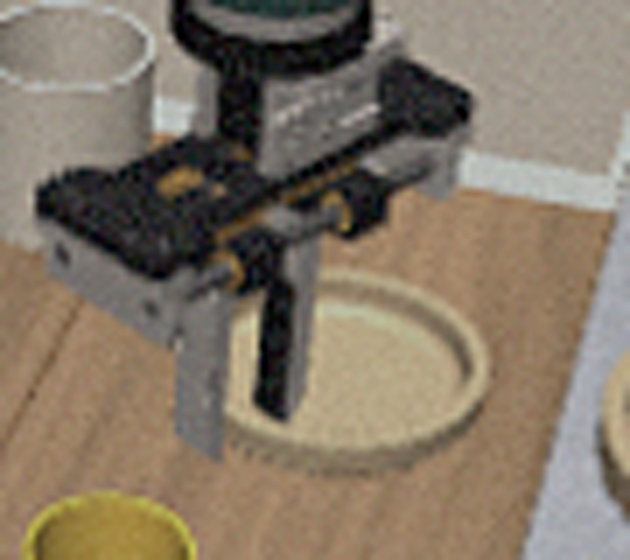

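move_arm(offset=[[0,0,0],[0,0,0],[0,0,0],[0,0,0],[0,0,0]], roll=[0,0,0,0,0], hand=[0.5,0.65,1,1,1], force=35)

```text
time: 12.5
tcp_pos: [425.9, -239.3, 8.9]
orientation: [-0.612, 0.614, 0.353, -0.352]
ft_force: [1.3, -0.2, 2.3]
width: 9.0
```

move_arm(offset=[[0,0,0],[0,-0.5,0],[0,-1.5,0],[0,-2,0],[0,0,0]], roll=[0,0,0,0,0], hand=[1,1,1,1,1])

```text
time: 13.0
tcp_pos: [425.3, -238.9, 50.0]
orientation: [-0.612, 0.614, 0.353, -0.352]
ft_force: [0.2, 0.6, -0.8]
width: 8.4
```

```bash
python3 - <<'E'
from fit import *
import plan; plan.show()
cv2.imwrite(f'pics/side9.png',eyes.capture('side')[:,:,::-1])
cv2.imwrite(f'pics/top9.png',eyes.capture('top')[:,:,::-1])
plan.show()
q=proj('side',[410,-250,60])[0].astype(int); crop(f'pics/side9.png',f'pics/side9c.png',q[0]-40,q[1]-50,90,80,7)
E
```

```text
t 13.00 tcp [ 425.3 -238.9   50. ] head 59.80 tilt_y [ 0.0017 -0.0007] w 8.4 F [ 0.2  0.6 -0.8] j [ 0.39  0.66  0.09  2.1  -0.14  0.39  1.64]
t 13.10 tcp [ 424.5 -238.3   48.4] head 59.82 tilt_y [-0.0003  0.0004] w 8.4 F [ 0.2 -0.5 -1.7] j [ 0.39  0.66  0.09  2.1  -0.14  0.39  1.64]
```

View pics/side9c.png

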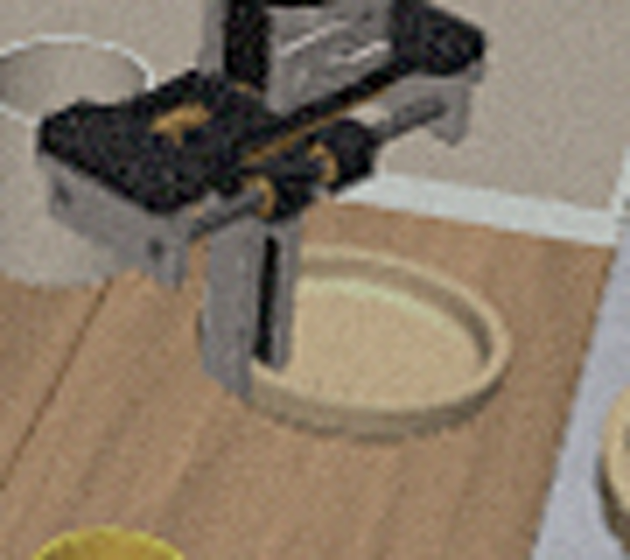

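```bash
python3 - <<'E'
from fit import *
ims={n:cv2.imread(f'pics/{n}9.png') for n in('side','top')}
p,f,_=fit(ims,'saucer',[394.5,-291.5,40,0],(0,1),('side',)); print(p,f)
overlay('pics/side9.png','side','saucer',p,'pics/s9o.png')
import plan
plan.plan([[424.5,-238.5,140,60],[634.5,-137.7,140,60]],step=30)
E
```

```text
[ 393.32666016 -296.3815918    40.            0.        ] 0.037827689964216996
([-0.0, -2.3, -0.0], np.float64(-0.0))
([-0.0, -2.3, -0.0], np.float64(-0.1))
([-0.0, -2.3, -0.0], np.float64(-0.0))
([-0.0, -2.3, -0.0], np.float64(-0.1))
-- end of leg
([2.4, 0.0, -1.6], np.float64(0.0))
([2.4, 0.0, -1.7], np.float64(0.0))
([2.4, 0.0, -1.6], np.float64(0.0))
([2.4, 0.0, -1.7], np.float64(0.0))
([2.4, 0.0, -1.6], np.float64(0.0))
([2.4, 0.0, -1.7], np.float64(0.0))
([2.4, 0.0, -1.6], np.float64(0.0))
([2.4, 0.0, -1.7], np.float64(0.0))
-- end of leg
```

View pics/s9o.png

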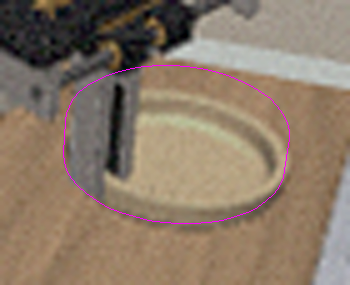

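move_arm(offset=[[0,-2.3,0],[0,-2.3,0],[0,-2.3,0],[0,-2.3,0],[1.2,0,-0.8]], roll=[0,0,0,0,0], hand=[1,1,1,1,1])

```text
time: 13.6
tcp_pos: [437.4, -233.7, 141.8]
orientation: [-0.613, 0.614, 0.352, -0.352]
ft_force: [0.1, -0.1, -1.4]
width: 8.4
```

move_arm(offset=[[2.4,0,-1.6],[2.4,0,-1.7],[2.4,0,-1.6],[2.4,0,-1.7],[2.4,0,-1.6]], roll=[0,0,0,0,0], hand=[1,1,1,1,1])

```text
time: 14.1
tcp_pos: [569.8, -167.9, 138.1]
orientation: [0.614, -0.612, -0.352, 0.353]
ft_force: [-0.1, -1.0, -0.7]
width: 8.2
```

move_arm(offset=[[2.4,0,-1.7],[2.4,0,-1.6],[1.2,0,-0.8],[0,1.5,0],[0,1.5,0]], roll=[0,0,0,0,0], hand=[1,1,1,1,1])

```text
time: 14.6
tcp_pos: [633.3, -138.0, 107.4]
orientation: [0.613, -0.612, -0.352, 0.354]
ft_force: [-1.0, -0.6, -1.3]
width: 8.2
```

move_arm(offset=[[0,2,0],[0,2,0],[0,1.5,0],[0,0,0],[0,0,0]], roll=[0,0,0,0,0], hand=[1,1,1,1,1])

```text
time: 15.1
tcp_pos: [633.9, -139.0, 54.8]
orientation: [0.613, -0.613, -0.352, 0.353]
ft_force: [0.8, 0.5, 0.0]
width: 8.4
```

```bash
python3 - <<'E'
from fit import *
import plan
for n in ('side','top'): cv2.imwrite(f'pics/{n}10.png',eyes.capture(n)[:,:,::-1])
plan.show(); p=get_state()['tcp_pos']
c=[p[0]-30.5,p[1]-52.8,p[2]-8.5,0]; print(c)
for n in ('side','top'):
  hs=hulls(n,'saucer',c)+hulls(n,'mat',[604.2,-190.5,0,0])
  q=proj(n,[604,-190,20])[0].astype(int); crop(f'pics/{n}10.png',f'pics/{n}10c.png',q[0]-45,q[1]-50,95,80,6,[(np.r_[h,h[:1]],(255,0,255)) for h in hs])
plan.plan([[634.6,-137.7,20,60]],step=25)
E
```

```text
t 15.20 tcp [ 635.1 -139.    56.2] head 59.81 tilt_y [ 0.0013 -0.0004] w 8.4 F [ 0.3 -0.2 -1.3] j [ 0.09  0.81  0.13  1.64 -0.15  0.7   1.34]
[np.float64(604.6354485138415), np.float64(-191.7756354487213), np.float64(47.716996218778036), 0]
([0.0, 1.8, 0.1], np.float64(-0.1))
([0.1, 1.8, 0.0], np.float64(-0.1))
-- end of leg
```

View pics/side10c.png

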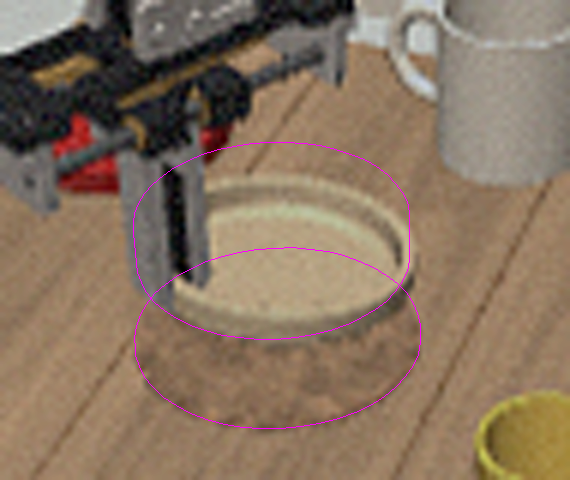

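View pics/top10c.png

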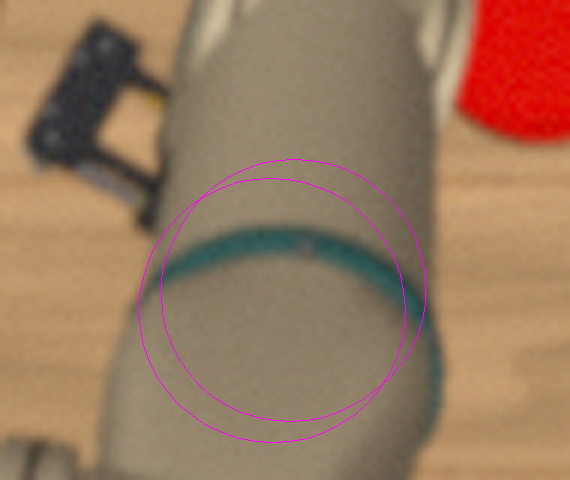

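move_arm(offset=[[0,1.5,0.1],[0,1.3,0],[0,0,0],[0,0,0],[0,0,0]], roll=[0,0,0,0,0], hand=[1,1,1,1,1])

```text
time: 15.7
tcp_pos: [634.0, -138.1, 27.5]
orientation: [-0.613, 0.613, 0.353, -0.353]
ft_force: [-0.4, -0.4, -1.1]
width: 8.1
```

```bash
python3 - <<'E'
from fit import *
import plan
for n in ('side',): cv2.imwrite(f'pics/{n}11.png',eyes.capture(n)[:,:,::-1])
plan.show(); p=get_state()['tcp_pos']
for n in ('side',):
  hs=hulls(n,'mat',[604.2,-190.5,0,0])
  q=proj(n,[604,-190,20])[0].astype(int); crop(f'pics/{n}11.png',f'pics/{n}11c.png',q[0]-45,q[1]-50,95,80,6,[(np.r_[h,h[:1]],(255,0,255)) for h in hs])
E
```

```text
t 15.75 tcp [ 634.1 -138.1   27.7] head 59.83 tilt_y [ 0.0005 -0.0001] w 8.1 F [ 0.2 -0.7 -0.3] j [ 0.1   0.85  0.13  1.65 -0.16  0.65  1.35]
```

View pics/side11c.png

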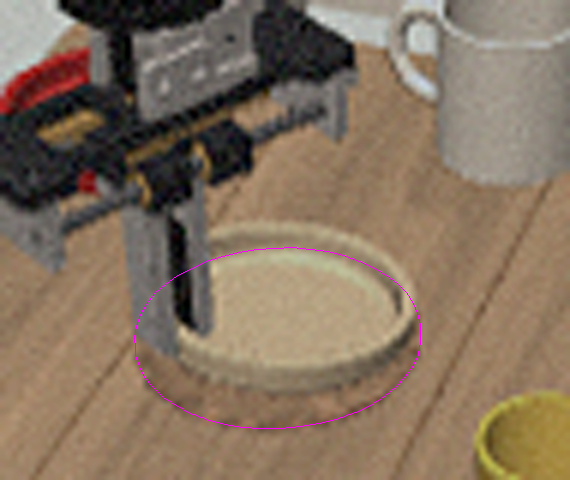

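Tilted slightly (far edge low), not touching yet. Lower gently with a lighter grip so that it levels itself on the mat.

move_arm(offset=[[0,0.3,0],[0,0.3,0],[0,0.2,0],[0,0,0],[0,0,0]], roll=[0,0,0,0,0], hand=[1,1,1,1,1], force=15)

```text
time: 16.25
tcp_pos: [634.3, -137.9, 19.7]
orientation: [-0.613, 0.613, 0.353, -0.352]
ft_force: [1.6, 0.9, 1.6]
width: 8.9
```

move_arm(offset=[[0,0.2,0],[0,0.2,0],[0,0.1,0],[0,0,0],[0,0,0]], roll=[0,0,0,0,0], hand=[1,1,1,1,1], force=10)

```text
time: 16.75
tcp_pos: [633.6, -138.2, 14.4]
orientation: [0.613, -0.613, -0.352, 0.353]
ft_force: [1.2, 0.8, 1.0]
width: 9.5
```

```bash
python3 - <<'E'
from fit import *
import plan
for n in ('side',): cv2.imwrite(f'pics/{n}12.png',eyes.capture(n)[:,:,::-1])
plan.show(); p=get_state()['tcp_pos']
for n in ('side',):
  hs=hulls(n,'mat',[604.2,-190.5,0,0])
  q=proj(n,[604,-190,20])[0].astype(int); crop(f'pics/{n}12.png',f'pics/{n}12c.png',q[0]-45,q[1]-50,95,80,6,[(np.r_[h,h[:1]],(255,0,255)) for h in hs])
E
```

```text
t 16.80 tcp [ 633.6 -138.2   14.4] head 59.83 tilt_y [-0.0004 -0.0001] w 9.2 F [0.8 1.  1.1] j [ 0.1   0.87  0.12  1.66 -0.16  0.63  1.35]
```

View pics/side12c.png

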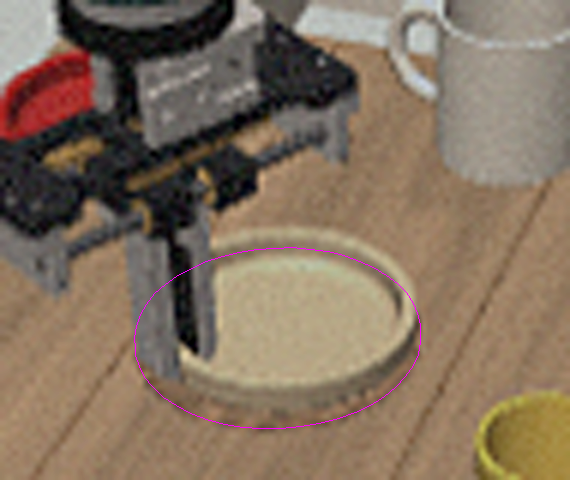

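move_arm(offset=[[0,0.1,0],[0,0,0],[0,0,0],[0,0,0],[0,0,0]], roll=[0,0,0,0,0], hand=[0.7,0.65,0.6,0.45,0.45])

```text
time: 17.3
tcp_pos: [633.7, -138.1, 13.4]
orientation: [0.613, -0.613, -0.353, 0.353]
ft_force: [-1.0, 0.6, 0.3]
width: 25.7
```

move_arm(offset=[[0,-1,0],[0,-2.5,0],[0,-4,0],[0,-4,0],[0,-1,0]], roll=[0,0,0,0,0], hand=[0.45,0.45,0.45,0.45,0.45])

```text
time: 17.8
tcp_pos: [636.8, -139.0, 144.1]
orientation: [-0.611, 0.615, 0.355, -0.35]
ft_force: [1.3, -1.1, 1.1]
width: 25.8
```

```bash
python3 plan.py '[[432.4,-67.5,150,60]]' 47
```

```text
t 17.80 tcp [ 636.8 -139.   144.1] head 59.82 tilt_y [ 0.0085 -0.0018] w 25.8 F [ 1.3 -1.1  1.1] j [ 0.08  0.7   0.16  1.59 -0.13  0.86  1.33]
([-0.8, -0.1, 4.3], np.float64(-0.0))
([-0.8, -0.1, 4.2], np.float64(-0.0))
([-0.8, -0.1, 4.3], np.float64(-0.1))
([-0.8, -0.1, 4.2], np.float64(-0.0))
([-0.9, -0.2, 4.3], np.float64(-0.1))
-- end of leg
```

move_arm(offset=[[-0.8,-0.1,4.3],[-0.8,-0.1,4.2],[-0.8,-0.1,4.3],[-0.8,-0.1,4.2],[-0.9,-0.1,4.3]], roll=[0,0,0,0,0], hand=[-0.95,-0.95,-0.95,-0.95,-0.95])

```text
time: 18.3
tcp_pos: [427.3, -65.8, 143.7]
orientation: [-0.613, 0.613, 0.353, -0.353]
ft_force: [-0.8, 0.8, -0.8]
width: 62.7
```

move_arm(offset=[[0,0,0],[0,0,0]], roll=[0,0], hand=[-0.95,-0.95])

```text
time: 18.5
tcp_pos: [428.9, -66.2, 144.0]
orientation: [-0.613, 0.613, 0.353, -0.352]
ft_force: [0.9, 0.4, -0.1]
width: 78.4
```

```bash
python3 - <<'E'
from fit import *
import plan
for n in ('side','top'): cv2.imwrite(f'pics/{n}13.png',eyes.capture(n)[:,:,::-1])
plan.show()
ims={n:cv2.imread(f'pics/{n}13.png') for n in('side','top')}
for v in (('side',),('top',),('side','top')):
    p,f,_=fit(ims,'saucer',[604,-190.5,4,0],(0,1),v); print(v,p.round(2),round(f,3))
    p,f,_=fit(ims,'mat',[604,-190.5,0,0],(0,1),v); print('mat?',v,p.round(2),round(f,3))
for n in ('side','top'):
  hs=hulls(n,'mat',[604.2,-190.7,0,0])
  q=proj(n,[604,-190,20])[0].astype(int); crop(f'pics/{n}13.png',f'pics/{n}13c.png',q[0]-45,q[1]-40,95,80,6,[(np.r_[h,h[:1]],(255,0,255)) for h in hs])
cv2.imwrite('pics/13.png',np.vstack([cv2.imread(f'pics/{n}13c.png')[60:400] for n in('side','top')])[:600])
plan.plan([[432.4,-67.5,100,60],[432.4,-67.5,38,60]],step=25)
E
```

```text
t 18.60 tcp [430.9 -66.8 143.9] head 59.83 tilt_y [ 0.0024 -0.0004] w 86.3 F [ 0.1 -0.2  0.1] j [-0.03  0.43  0.16  2.16 -0.13  0.55  1.27]
('side',) [ 600.82 -190.57    4.      0.  ] 0.03
mat? ('side',) [ 604.94 -195.1     0.      0.  ] 0.057
('top',) [ 600.1  -188.82    4.      0.  ] 0.003
mat? ('top',) [ 603.12 -191.66    0.      0.  ] 0.032
('side', 'top') [ 600.94 -188.8     4.      0.  ] 0.043
mat? ('side', 'top') [ 603.78 -192.52    0.      0.  ] 0.097
([0.0, 2.2, -0.1], np.float64(-0.1))
([0.0, 2.2, -0.1], np.float64(-0.1))
-- end of leg
([0.0, 2.1, 0.0], np.float64(0.0))
([0.0, 2.0, 0.0], np.float64(0.0))
([0.0, 2.1, 0.0], np.float64(0.0))
-- end of leg
```

View pics/side13c.png

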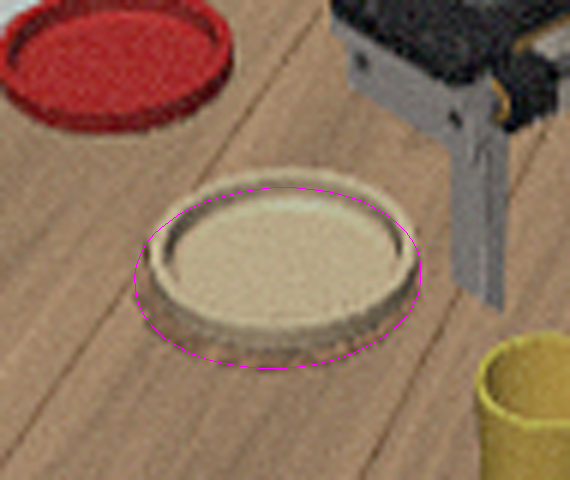

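View pics/top13c.png

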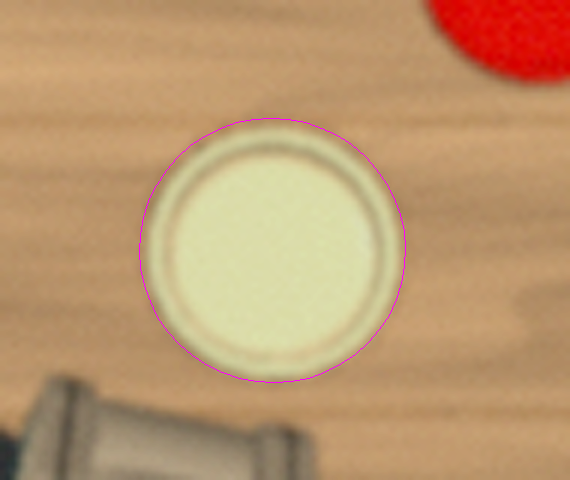

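move_arm(offset=[[0,2.2,-0.1],[0,2.2,-0.1],[0,2.1,0],[0,2,0],[0,2.1,0]], roll=[0,0,0,0,0], hand=[-0.95,-0.95,-0.95,-0.95,-0.95])

```text
time: 19.1
tcp_pos: [432.7, -68.0, 36.3]
orientation: [-0.613, 0.613, 0.353, -0.352]
ft_force: [0.2, -0.1, 0.1]
width: 91.6
```

move_arm(offset=[[0,0,0],[0,0,0],[0,0,0]], roll=[0,0,0], hand=[-0.95,-0.95,-0.95])

```text
time: 19.4
tcp_pos: [431.9, -67.8, 38.1]
orientation: [-0.613, 0.613, 0.353, -0.352]
ft_force: [-0.0, -0.2, -0.2]
width: 91.4
```

```bash
python3 - <<'E'
from fit import *
import plan
for n in ('side',): cv2.imwrite(f'pics/{n}14.png',eyes.capture(n)[:,:,::-1])
plan.show()
q=proj('side',[432,-67,60])[0].astype(int); crop(f'pics/side14.png',f'pics/side14c.png',q[0]-45,q[1]-50,95,90,6)
E
```

```text
t 19.45 tcp [431.8 -67.7  38.3] head 59.82 tilt_y [ 0.002  -0.0003] w 91.5 F [ 0.5 -0.3  0.3] j [ 0.04  0.65  0.08  2.24 -0.18  0.26  1.32]
```

View pics/side14c.png

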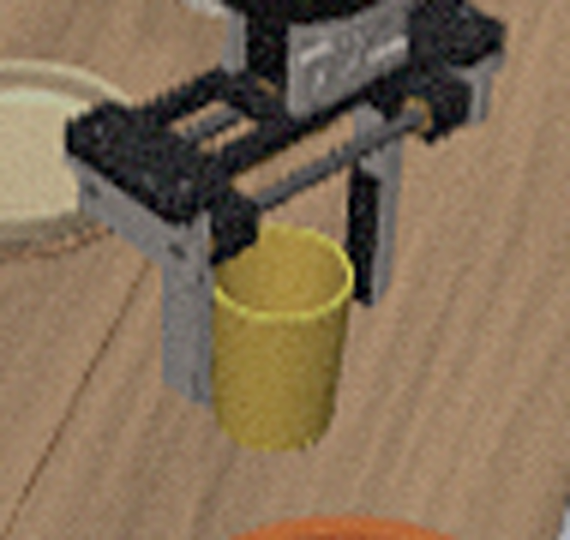

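move_arm(offset=[[0,0,0],[0,0,0],[0,0,0],[0,0,0],[0,0,0]], roll=[0,0,0,0,0], hand=[-0.6,-0.4,0,0.5,1], force=12)

```text
time: 19.95
tcp_pos: [431.0, -67.3, 37.6]
orientation: [-0.613, 0.613, 0.353, -0.353]
ft_force: [-0.1, 1.0, 2.4]
width: 61.0
```

move_arm(offset=[[0,0,0],[0,0,0],[0,-0.5,0],[0,-1.5,0],[0,-2.5,0]], roll=[0,0,0,0,0], hand=[1,1,1,1,1])

```text
time: 20.45
tcp_pos: [429.3, -67.4, 82.1]
orientation: [0.614, -0.612, -0.351, 0.354]
ft_force: [0.8, -0.2, -1.0]
width: 61.2
```

move_arm(offset=[[0,-2.5,0],[0,-1,0],[0,0,0]], roll=[0,0,0], hand=[1,1,1])

```text
time: 20.75
tcp_pos: [431.5, -67.5, 118.5]
orientation: [-0.612, 0.613, 0.353, -0.352]
ft_force: [0.0, -0.1, -0.3]
width: 60.9
```

```bash
python3 - <<'E'
from fit import *
import plan
for n in ('side',): cv2.imwrite(f'pics/{n}15.png',eyes.capture(n)[:,:,::-1])
plan.show()
q=proj('side',[432,-67,120])[0].astype(int); crop(f'pics/side15.png',f'pics/side15c.png',q[0]-45,q[1]-40,95,90,6)
plan.plan([[601,-189,120,60]],step=30)
E
```

```text
t 20.80 tcp [430.9 -67.4 117.6] head 59.84 tilt_y [ 0.0008 -0.    ] w 61.5 F [-0.3 -1.2 -1.5] j [-0.02  0.49  0.15  2.18 -0.15  0.48  1.29]
([-0.3, -0.0, -3.0], np.float64(-0.0))
([-0.3, -0.0, -3.0], np.float64(-0.0))
([-0.3, -0.0, -3.0], np.float64(-0.0))
([-0.3, -0.1, -3.0], np.float64(-0.0))
([-0.3, -0.0, -2.9], np.float64(-0.1))
([-0.2, -0.1, -3.0], np.float64(-0.0))
([-0.3, -0.0, -2.9], np.float64(-0.1))
-- end of leg
```

View pics/side15c.png

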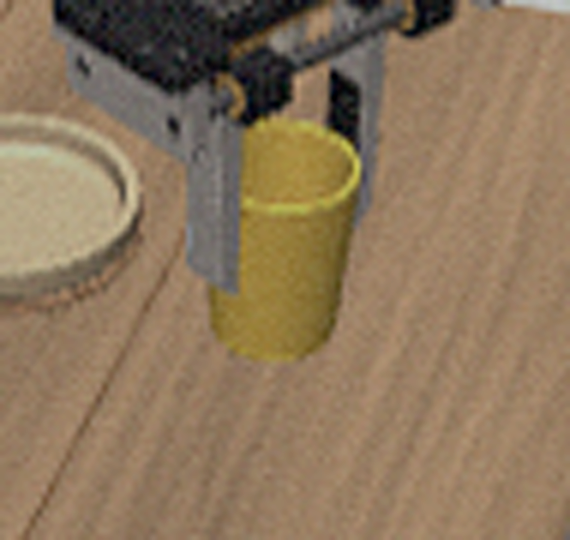

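move_arm(offset=[[-0.1,0,-1],[-0.3,0,-3],[-0.3,0,-3],[-0.3,0,-3],[-0.3,0,-3]], roll=[0,0,0,0,0], hand=[1,1,1,1,1])

```text
time: 21.3
tcp_pos: [537.2, -145.2, 115.9]
orientation: [0.613, -0.612, -0.352, 0.353]
ft_force: [-0.2, 0.4, -1.2]
width: 61.2
```

move_arm(offset=[[-0.3,0,-3],[-0.3,0,-3],[-0.3,0,-1.6],[0,0,0],[0,0,0]], roll=[0,0,0,0,0], hand=[1,1,1,1,1])

```text
time: 21.8
tcp_pos: [596.5, -189.8, 115.8]
orientation: [0.614, -0.612, -0.352, 0.353]
ft_force: [0.3, -0.0, -0.7]
width: 61.2
```

move_arm(offset=[[0,1.5,0],[0,1.5,0],[0,1,0],[0,0,0],[0,0,0]], roll=[0,0,0,0,0], hand=[1,1,1,1,1])

```text
time: 22.3
tcp_pos: [597.5, -189.8, 77.0]
orientation: [0.613, -0.613, -0.352, 0.353]
ft_force: [-0.2, -0.0, 0.3]
width: 61.4
```

```bash
python3 - <<'E'
from fit import *
import plan
for n in ('side',): cv2.imwrite(f'pics/{n}16.png',eyes.capture(n)[:,:,::-1])
plan.show(); p=get_state()['tcp_pos']
hs=hulls('side','tumbler',[p[0]+.5,p[1],p[2]-37.6,0])+[proj('side',np.c_[600.5+57*np.cos(a),-189.7+57*np.sin(a),0*a+9])]
q=proj('side',[600,-190,50])[0].astype(int); crop(f'pics/side16.png',f'pics/side16c.png',q[0]-45,q[1]-45,95,90,6,[(np.r_[h,h[:1]],(255,0,255)) for h in hs])
plan.plan([[600,-189.5,48.5,60]],step=15,nd=2)
E
```

```text
t 22.35 tcp [ 597.9 -190.    77.5] head 59.84 tilt_y [ 0.0002 -0.0001] w 60.9 F [-0.  -0.9 -0.5] j [ 0.18  0.75  0.13  1.7  -0.14  0.7   1.43]
([0.07, 1.45, -0.08], np.float64(-0.1))
([0.07, 1.45, -0.07], np.float64(-0.1))
-- end of leg
```

View pics/side16c.png

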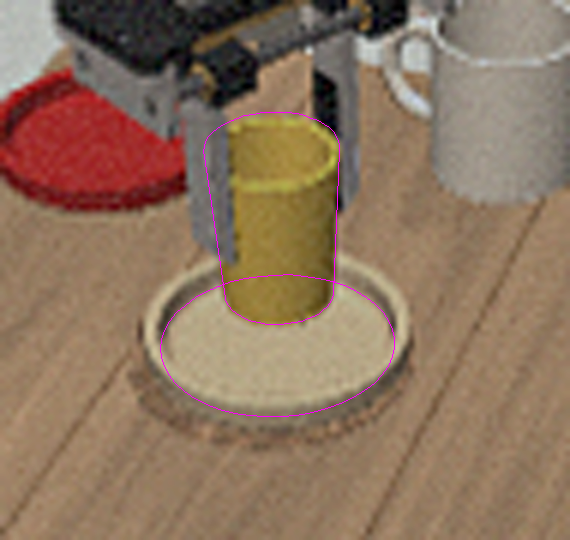

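move_arm(offset=[[0.1,1.4,-0.1],[0.1,1.4,-0.1],[0,0,0],[0,0,0],[0,0,0]], roll=[0,0,0,0,0], hand=[1,1,1,1,1])

```text
time: 22.85
tcp_pos: [600.4, -189.4, 49.4]
orientation: [0.613, -0.613, -0.352, 0.353]
ft_force: [-0.6, 0.3, -0.8]
width: 61.3
```

move_arm(offset=[[0,0,0],[0,0.15,0],[0,0,0],[0,0,0]], roll=[0,0,0,0], hand=[1,1,1,1])

```text
time: 23.25
tcp_pos: [600.5, -189.3, 48.0]
orientation: [0.613, -0.613, -0.353, 0.353]
ft_force: [-0.3, -0.5, -0.4]
width: 61.4
```

move_arm(offset=[[0,0.1,0],[0,0,0],[0,0,0],[0,0,0]], roll=[0,0,0,0], hand=[1,1,1,1])

```text
time: 23.65
tcp_pos: [600.5, -189.3, 47.0]
orientation: [0.613, -0.613, -0.353, 0.353]
ft_force: [0.2, 0.1, -0.5]
width: 60.9
```

move_arm(offset=[[0,0.05,0],[0,0,0],[0,0,0],[0,0,0],[0,0,0]], roll=[0,0,0,0,0], hand=[1,1,-0.35,-0.4,-0.5])

```text
time: 24.15
tcp_pos: [600.5, -189.3, 46.5]
orientation: [0.613, -0.613, -0.353, 0.353]
ft_force: [-0.4, 0.5, 0.1]
width: 69.0
```

move_arm(offset=[[0,0,0],[0,0,0],[0,-1,0],[0,-2.5,0],[0,-4,0]], roll=[0,0,0,0,0], hand=[-0.7,-0.7,-0.7,-0.7,-0.7])

```text
time: 24.65
tcp_pos: [598.8, -188.7, 120.8]
orientation: [0.614, -0.612, -0.351, 0.354]
ft_force: [0.4, 0.4, -0.4]
width: 79.9
```

move_arm(offset=[[0,-4,0],[0,-3.5,0],[0,0,0]], roll=[0,0,0], hand=[-0.7,-0.7,-0.7])

```text
time: 24.95
tcp_pos: [604.0, -190.7, 202.7]
orientation: [-0.61, 0.616, 0.355, -0.35]
ft_force: [0.1, -0.5, 0.5]
width: 79.9
```

```bash
python3 plan.py '[[480,100,190,60],[419,292,130,60]]' 47
```

```text
t 24.95 tcp [ 604.  -190.7  202.7] head 59.82 tilt_y [ 0.0105 -0.0031] w 79.9 F [ 0.1 -0.5  0.5] j [ 0.16  0.61  0.17  1.59 -0.12  0.95  1.41]
([2.7, 0.2, 3.6], np.float64(-0.0))
([2.7, 0.2, 3.6], np.float64(-0.0))
([2.7, 0.2, 3.6], np.float64(-0.0))
([2.7, 0.2, 3.6], np.float64(-0.0))
([2.7, 0.2, 3.6], np.float64(-0.1))
([2.7, 0.1, 3.7], np.float64(-0.0))
([2.7, 0.2, 3.6], np.float64(-0.1))
-- end of leg
([2.7, 1.2, 3.0], np.float64(0.0))
([2.7, 1.2, 3.0], np.float64(0.0))
([2.7, 1.2, 3.0], np.float64(0.0))
([2.7, 1.2, 2.9], np.float64(0.0))
([2.8, 1.2, 3.0], np.float64(0.0))
-- end of leg
```

move_arm(offset=[[2.7,0.2,3.6],[2.7,0.2,3.6],[2.7,0.2,3.6],[2.7,0.2,3.6],[2.7,0.2,3.6]], roll=[0,0,0,0,0], hand=[-0.6,-0.6,-0.6,-0.6,-0.6])

```text
time: 25.45
tcp_pos: [511.4, 19.4, 186.2]
orientation: [0.613, -0.613, -0.352, 0.353]
ft_force: [2.4, -0.0, 0.5]
width: 75.1
```

move_arm(offset=[[2.7,0.2,3.6],[2.7,0.2,3.6],[2.7,1.2,3],[2.7,1.2,3],[2.7,1.2,3]], roll=[0,0,0,0,0], hand=[-0.6,-0.6,-0.6,-0.6,-0.6])

```text
time: 25.95
tcp_pos: [439.6, 217.4, 146.1]
orientation: [0.613, -0.613, -0.353, 0.353]
ft_force: [0.8, 0.5, 0.1]
width: 75.5
```

move_arm(offset=[[2.7,1.2,3],[2.7,1.2,3],[0,0,0],[0,0,0],[0,0,0]], roll=[0,0,0,0,0], hand=[-0.6,-0.6,-0.6,-0.6,-0.6])

```text
time: 26.45
tcp_pos: [416.2, 291.5, 122.6]
orientation: [-0.613, 0.613, 0.352, -0.352]
ft_force: [-0.7, 0.0, 0.4]
width: 75.4
```

```bash
python3 - <<'E'
from fit import *
import plan
for n in ('side','top'): cv2.imwrite(f'pics/{n}17.png',eyes.capture(n)[:,:,::-1])
plan.show()
hs=hulls('side','salt',[419,292,0,0])
q=proj('side',[419,292,80])[0].astype(int); crop(f'pics/side17.png',f'pics/side17c.png',q[0]-55,q[1]-55,110,95,5,[(np.r_[h,h[:1]],(255,0,255)) for h in hs])
for n in('side','top'):
  q=proj(n,[600,-190,50])[0].astype(int); crop(f'pics/{n}17.png',f'pics/{n}17t.png',q[0]-45,q[1]-40,95,80,5)
cv2.imwrite('pics/17t.png',np.hstack([cv2.imread(f'pics/{n}17t.png')[:,:400] for n in('side','top')]))
plan.plan([[419,292,90,60],[419,292,29,60]],step=25,nd=2)
E
```

```text
t 26.55 tcp [416.6 291.4 122.8] head 59.68 tilt_y [ 0.0006 -0.0003] w 74.9 F [-0.2  0.4  0.3] j [-0.77  0.55  0.15  1.99 -0.14  0.6   0.52]
([0.09, 1.64, -0.09], np.float64(-0.2))
([0.08, 1.64, -0.09], np.float64(-0.1))
-- end of leg
([0.0, 2.03, 0.0], np.float64(-0.0))
([0.0, 2.04, 0.0], np.float64(-0.0))
([0.0, 2.03, 0.0], np.float64(-0.0))
-- end of leg
```

View pics/side17c.png

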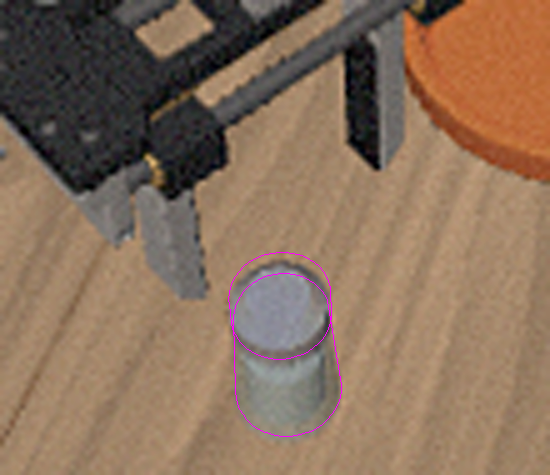

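View pics/17t.png

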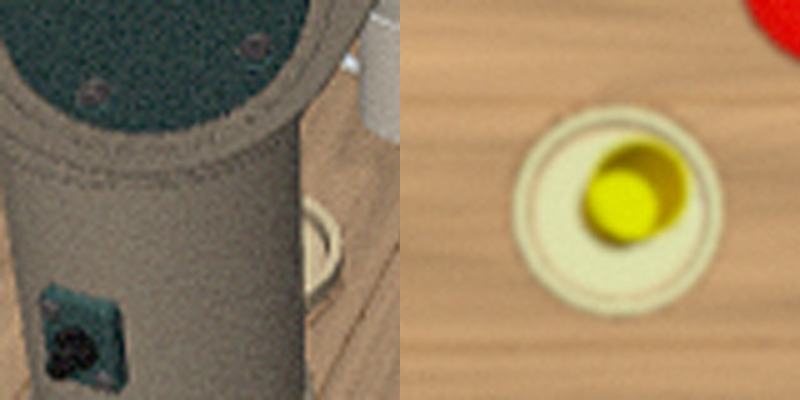

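move_arm(offset=[[0.1,1.6,-0.1],[0.1,1.6,-0.1],[0,2,0],[0,2,0],[0,2.1,0]], roll=[0,0,0,0,0], hand=[-0.6,-0.6,-0.6,-0.6,-0.6])

```text
time: 27.05
tcp_pos: [419.6, 292.6, 29.3]
orientation: [-0.613, 0.613, 0.352, -0.351]
ft_force: [-0.5, -0.6, 0.5]
width: 75.1
```

move_arm(offset=[[0,0,0],[0,0,0]], roll=[0,0], hand=[-0.6,-0.6])

```text
time: 27.25
tcp_pos: [419.1, 292.7, 29.8]
orientation: [-0.613, 0.613, 0.352, -0.352]
ft_force: [-0.3, 0.4, -0.9]
width: 75.3
```

```bash
python3 - <<'E'
from fit import *
import plan
for n in ('side',): cv2.imwrite(f'pics/{n}18.png',eyes.capture(n)[:,:,::-1])
plan.show()
q=proj('side',[419,292,60])[0].astype(int); crop(f'pics/side18.png',f'pics/side18c.png',q[0]-55,q[1]-55,110,95,5)
E
```

```text
t 27.30 tcp [419.4 293.3  30.3] head 59.75 tilt_y [0.001  0.0005] w 75.3 F [ 0.4  0.3 -0.7] j [-0.73  0.72  0.1   2.04 -0.17  0.39  0.55]
```

View pics/side18c.png

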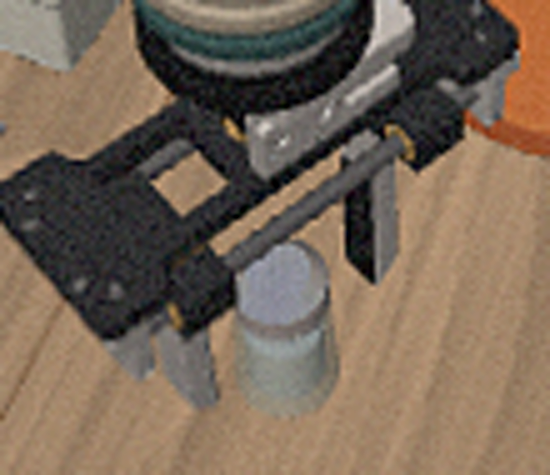

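move_arm(offset=[[0,0.6,0],[0,0,0],[0,0,0],[0,0,0],[0,0,0]], roll=[0,0,0,0,0], hand=[-0.5,-0.2,0.05,0.15,0.5], force=20)

```text
time: 27.8
tcp_pos: [418.7, 293.7, 23.7]
orientation: [0.613, -0.613, -0.353, 0.353]
ft_force: [0.3, -0.5, 0.2]
width: 41.8
```

move_arm(offset=[[0,0,0],[0,0,0],[0,-0.5,0],[0,-1.5,0],[0,0,0]], roll=[0,0,0,0,0], hand=[1,1,1,1,1])

```text
time: 28.3
tcp_pos: [419.3, 294.0, 44.7]
orientation: [0.613, -0.613, -0.353, 0.352]
ft_force: [0.7, 0.3, -1.1]
width: 38.4
```

```bash
python3 - <<'E'
from fit import *
import plan
for n in ('side',): cv2.imwrite(f'pics/{n}19.png',eyes.capture(n)[:,:,::-1])
plan.show()
q=proj('side',[419,292,70])[0].astype(int); crop(f'pics/side19.png',f'pics/side19c.png',q[0]-55,q[1]-50,110,95,5)
plan.plan([[422,293,165,60],[600,127,165,60]],step=30,nd=1)
E
```

```text
t 28.35 tcp [419.  293.9  44. ] head 59.83 tilt_y [0.0012 0.0008] w 38.3 F [-0.7  0.3 -1.9] j [-0.74  0.69  0.11  2.04 -0.17  0.42  0.54]
([0.0, -2.4, -0.1], np.float64(-0.0))
([0.0, -2.4, -0.1], np.float64(-0.0))
([0.0, -2.4, -0.0], np.float64(-0.1))
([0.0, -2.4, -0.1], np.float64(-0.0))
([0.1, -2.5, -0.0], np.float64(-0.1))
-- end of leg
([-0.6, 0.0, -2.6], np.float64(0.0))
([-0.6, 0.0, -2.6], np.float64(0.0))
([-0.6, 0.0, -2.6], np.float64(0.0))
([-0.6, 0.0, -2.7], np.float64(0.0))
([-0.6, 0.0, -2.6], np.float64(0.0))
([-0.6, 0.0, -2.7], np.float64(0.0))
([-0.6, 0.0, -2.6], np.float64(0.0))
([-0.7, 0.0, -2.7], np.float64(0.0))
([-0.6, 0.0, -2.6], np.float64(0.0))
-- end of leg
```

View pics/side19c.png

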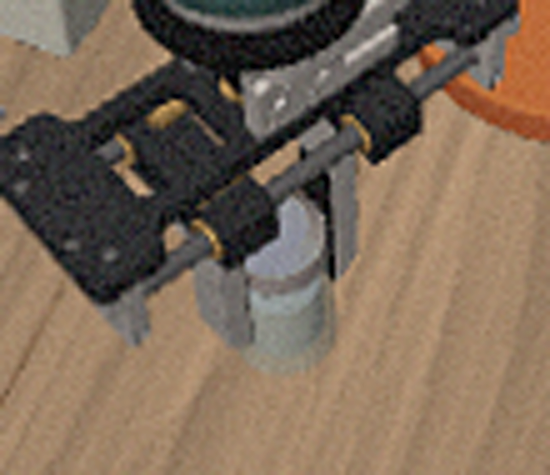

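move_arm(offset=[[0,-2.4,0],[0,-2.4,0],[0,-2.4,0],[0,-2.4,0],[0,-2.5,0]], roll=[0,0,0,0,0], hand=[1,1,1,1,1])

```text
time: 28.85
tcp_pos: [417.9, 293.2, 164.7]
orientation: [-0.613, 0.613, 0.352, -0.353]
ft_force: [0.5, -0.2, -1.1]
width: 38.2
```

move_arm(offset=[[-0.3,0,-1.3],[-0.6,0,-2.6],[-0.6,0,-2.7],[-0.6,0,-2.7],[-0.6,0,-2.7]], roll=[0,0,0,0,0], hand=[1,1,1,1,1])

```text
time: 29.35
tcp_pos: [509.1, 208.0, 162.9]
orientation: [-0.613, 0.613, 0.352, -0.353]
ft_force: [1.3, 0.6, -0.9]
width: 37.7
```

move_arm(offset=[[-0.6,0,-2.7],[-0.6,0,-2.7],[-0.6,0,-2.7],[-0.6,0,-2.4],[-0.4,0,-1.3]], roll=[0,0,0,0,0], hand=[1,1,1,1,1])

```text
time: 29.85
tcp_pos: [597.6, 123.1, 162.7]
orientation: [-0.613, 0.614, 0.351, -0.352]
ft_force: [0.8, -0.2, -1.0]
width: 38.2
```

move_arm(offset=[[0,1.5,0],[0,1.5,0],[0,1,0],[0,0,0],[0,0,0]], roll=[0,0,0,0,0], hand=[1,1,1,1,1])

```text
time: 30.35
tcp_pos: [596.4, 126.6, 124.2]
orientation: [0.613, -0.613, -0.353, 0.353]
ft_force: [0.0, -0.4, -0.6]
width: 38.1
```

```bash
python3 - <<'E'
from fit import *
import plan
for n in ('side','top'): cv2.imwrite(f'pics/{n}20.png',eyes.capture(n)[:,:,::-1])
plan.show(); p=get_state()['tcp_pos']
hs=hulls('side','lid',[600,127,0,-.084])+hulls('side','salt',[p[0],p[1]-1,p[2]-23.5,0])+[proj('side',[[600,127,65],[600,127,70]])]
q=proj('side',[600,127,80])[0].astype(int); crop(f'pics/side20.png',f'pics/side20c.png',q[0]-55,q[1]-55,110,95,5,[(np.r_[h,h[:1]],(255,0,255)) for h in hs])
plan.plan([[600,127.3,91,60]],step=15,nd=2)
E
```

```text
t 30.45 tcp [597.1 126.7 125. ] head 59.85 tilt_y [0.0011 0.0003] w 37.7 F [ 0.5  0.1 -0.6] j [-0.35  0.67  0.15  1.72 -0.13  0.77  0.91]
([0.07, 1.13, -0.07], np.float64(-0.1))
([0.06, 1.14, -0.08], np.float64(-0.0))
([0.07, 1.13, -0.07], np.float64(-0.1))
-- end of leg
```

View pics/side20c.png

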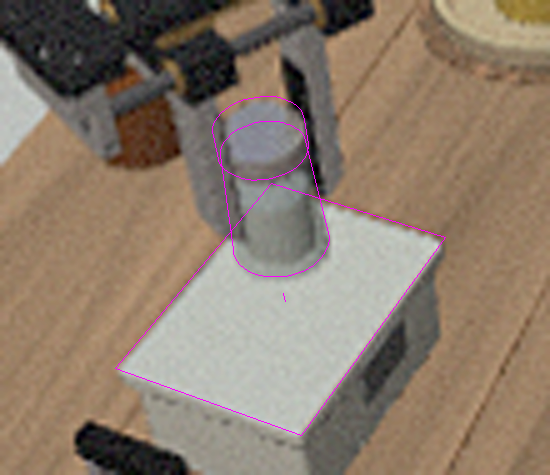

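move_arm(offset=[[0.1,1.1,-0.1],[0,1.1,-0.1],[0.05,1.1,0],[0,0,0],[0,0,0]], roll=[0,0,0,0,0], hand=[1,1,1,1,1])

```text
time: 30.95
tcp_pos: [598.7, 126.6, 90.8]
orientation: [0.613, -0.613, -0.352, 0.353]
ft_force: [0.8, 0.3, -0.6]
width: 38.3
```

move_arm(offset=[[0,0.1,0],[0,0,0],[0,0,0],[0,0,0]], roll=[0,0,0,0], hand=[1,1,1,1])

```text
time: 31.35
tcp_pos: [599.3, 126.8, 90.7]
orientation: [-0.613, 0.613, 0.353, -0.352]
ft_force: [1.0, 0.7, -1.8]
width: 38.4
```

move_arm(offset=[[0,0.1,0],[0,0,0],[0,0,0]], roll=[0,0,0], hand=[1,1,1])

```text
time: 31.65
tcp_pos: [599.1, 126.7, 89.4]
orientation: [0.613, -0.613, -0.353, 0.353]
ft_force: [0.4, -0.0, -1.9]
width: 38.1
```

move_arm(offset=[[0,0.1,0],[0,0,0],[0,0,0]], roll=[0,0,0], hand=[1,1,1])

```text
time: 31.95
tcp_pos: [599.3, 126.8, 88.7]
orientation: [-0.613, 0.613, 0.353, -0.353]
ft_force: [0.2, 0.5, 0.6]
width: 38.5
```

```bash
python3 - <<'E'
from fit import *
import plan
for n in ('side',): cv2.imwrite(f'pics/{n}21.png',eyes.capture(n)[:,:,::-1])
plan.show()
q=proj('side',[600,127,80])[0].astype(int); crop(f'pics/side21.png',f'pics/side21c.png',q[0]-45,q[1]-45,90,80,7)
E
```

```text
t 32.00 tcp [599.3 126.8  88.6] head 59.83 tilt_y [0.0003 0.0001] w 37.9 F [0.3 0.3 0.7] j [-0.34  0.72  0.14  1.73 -0.14  0.7   0.92]
```

View pics/side21c.png

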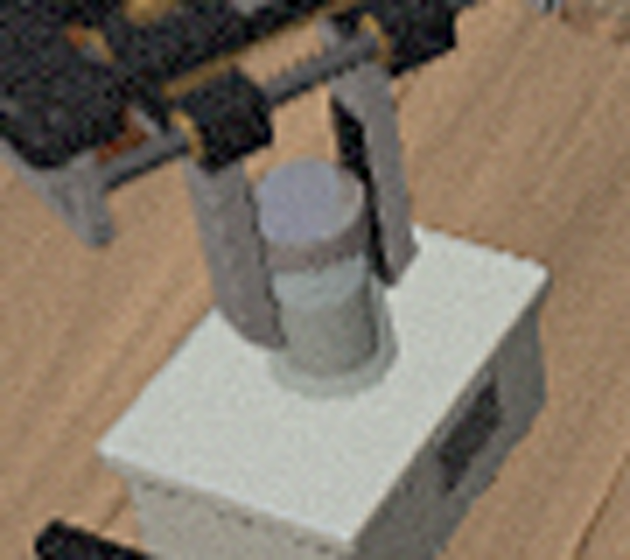

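move_arm(offset=[[0,0,0],[0,0,0],[0,0,0],[0,0,0],[0,0,0]], roll=[0,0,0,0,0], hand=[0.15,0.1,0,-0.1,-0.2])

```text
time: 32.5
tcp_pos: [599.2, 126.7, 88.4]
orientation: [-0.613, 0.613, 0.353, -0.353]
ft_force: [-0.0, 0.8, -0.1]
width: 55.1
```

move_arm(offset=[[0,0,0],[0,-1,0],[0,-2.5,0],[0,-4,0],[0,-4,0]], roll=[0,0,0,0,0], hand=[-0.2,-0.2,-0.2,-0.2,-0.2])

```text
time: 33.0
tcp_pos: [598.7, 126.6, 205.0]
orientation: [0.613, -0.613, -0.352, 0.353]
ft_force: [0.5, -0.4, -0.3]
width: 56.4
```

```bash
python3 plan.py '[[599,127,225,60],[400,400,225,60]]' 47
```

```text
t 33.00 tcp [598.7 126.6 205. ] head 59.83 tilt_y [-0.0008 -0.0003] w 56.4 F [ 0.5 -0.4 -0.3] j [-0.36  0.58  0.17  1.63 -0.11  0.94  0.89]
([0.0, -2.0, -0.0], np.float64(-0.2))
-- end of leg
([1.7, 0.0, 3.9], np.float64(0.0))
([1.7, 0.0, 3.9], np.float64(0.0))
([1.7, 0.0, 3.8], np.float64(0.0))
([1.7, 0.0, 3.9], np.float64(0.0))
([1.7, 0.0, 3.8], np.float64(0.0))
([1.8, 0.0, 3.9], np.float64(0.0))
([1.7, 0.0, 3.8], np.float64(0.0))
([1.8, 0.0, 3.9], np.float64(0.0))
-- end of leg
```

move_arm(offset=[[0,-2,0],[1.7,0,3.9],[1.7,0,3.9],[1.7,0,3.9],[1.7,0,3.9]], roll=[0,0,0,0,0], hand=[-0.2,-0.2,-0.2,-0.2,-0.2])

```text
time: 33.5
tcp_pos: [497.6, 265.1, 224.5]
orientation: [0.613, -0.613, -0.353, 0.352]
ft_force: [0.7, 0.8, 0.9]
width: 56.4
```

move_arm(offset=[[1.7,0,3.9],[1.7,0,3.9],[1.7,0,3.9],[1.7,0,3.9],[0,0,0]], roll=[0,0,0,0,0], hand=[-0.2,-0.2,-0.2,-0.2,-0.2])

```text
time: 34.0
tcp_pos: [392.3, 407.6, 224.0]
orientation: [0.613, -0.609, -0.356, 0.356]
ft_force: [0.4, -0.1, 0.3]
width: 56.4
```

```bash
python3 - <<'E'
from fit import *
import plan
for n in ('side','top'): cv2.imwrite(f'pics/{n}22.png',eyes.capture(n)[:,:,::-1])
plan.show()
E
```

```text
t 34.10 tcp [397.1 401.8 224. ] head 59.98 tilt_y [0.0005 0.0003] w 56.2 F [ 0.6 -1.2  0.1] j [-0.94  0.49  0.16  1.74 -0.09  0.92  0.3 ]
```

View pics/side22.png

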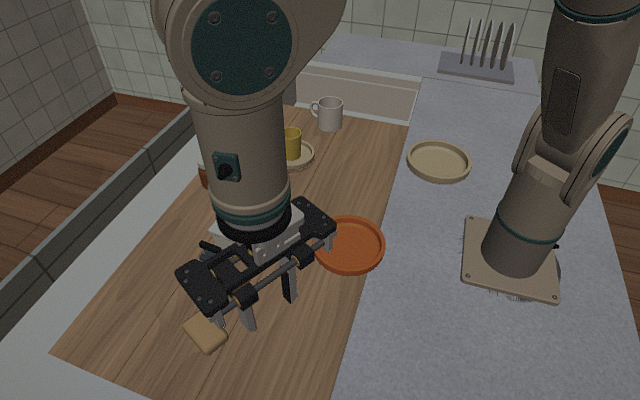

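View pics/top22.png

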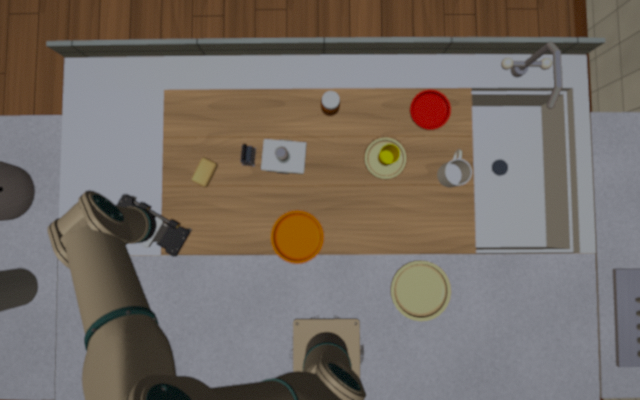

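move_arm(offset=[[0.8,0,4],[0.8,0,4],[0.8,0,4],[0.8,0,4],[0.8,0,4]], roll=[0,0,0,0,0], hand=[-0.2,-0.2,-0.2,-0.2,-0.2])

```text
time: 34.6
tcp_pos: [246.2, 535.8, 224.1]
orientation: [-0.613, 0.614, 0.352, -0.351]
ft_force: [-0.2, 0.5, 0.4]
width: 56.4
```

move_arm(offset=[[1.5,0,4],[1.5,0,3],[1.5,0,2],[0,0,0],[0,0,0]], roll=[0,0,0,0,0], hand=[-0.2,-0.2,-0.2,-0.2,-0.2])

```text
time: 35.1
tcp_pos: [191.9, 619.1, 223.4]
orientation: [-0.613, 0.614, 0.352, -0.352]
ft_force: [0.9, -0.4, 0.5]
width: 56.6
```

```bash
cat > chk.py <<'E'
from fit import *
import plan,sys
k=sys.argv[1]
for n in ('side','top'): cv2.imwrite(f'pics/{n}{k}.png',eyes.capture(n)[:,:,::-1])
plan.show()
ims={n:cv2.imread(f'pics/{n}{k}.png') for n in('side','top')}
for nm,p0,fr in (('lid',[600,127,0,-.084],(0,1,3)),('grater',[609.5,241.5,0,-.09],(0,1,3)),('saucer',[600.5,-189.5,4,0],(0,1)),('tumbler',[600.5,-189.5,9,0],(0,1)),('salt',[599.5,126.5,65,0],(0,1))):
  for v in (('side',),('top',),('side','top')):
    p,f,_=fit(ims,nm,p0,fr,v); print(nm,v,p.round(2),round(f,3))
for n in ('side','top'):
  hs=hulls(n,'mat',[604.2,-190.7,0,0])+hulls(n,'tumbler',[600.5,-189.5,9,0])
  q=proj(n,[600,-190,50])[0].astype(int); crop(f'pics/{n}{k}.png',f'pics/{n}{k}a.png',q[0]-35,q[1]-40,75,80,5,[(np.r_[h,h[:1]],(255,0,255)) for h in hs])
  hs=hulls(n,'lid',[600,127,0,-.084])+hulls(n,'salt',[600,127,65,0])
  q=proj(n,[605,180,50])[0].astype(int); crop(f'pics/{n}{k}.png',f'pics/{n}{k}b.png',q[0]-35,q[1]-40,75,80,5,[(np.r_[h,h[:1]],(255,0,255)) for h in hs])
cv2.imwrite(f'pics/{k}.png',cv2.resize(np.vstack([np.hstack([cv2.imread(f'pics/{n}{k}{c}.png') for c in 'ab']) for n in('side','top')]),None,fx=.75,fy=.75))
E
python3 chk.py 23
```

```text
t 35.20 tcp [192.3 618.6 223.7] head 59.63 tilt_y [ 0.0012 -0.0011] w 56.4 F [ 0.7 -0.4 -0.1] j [-1.4   0.61  0.14  1.5  -0.09  1.03 -0.19]
lid ('side',) [ 5.9992e+02  1.2883e+02  0.0000e+00 -8.0000e-02] 0.045
lid ('top',) [ 5.9998e+02  1.2572e+02  0.0000e+00 -8.0000e-02] 0.002
lid ('side', 'top') [ 6.0020e+02  1.2718e+02  0.0000e+00 -8.0000e-02] 0.05
grater ('side',) [ 6.0785e+02  2.4395e+02  0.0000e+00 -1.6000e-01] 0.015
grater ('top',) [ 6.0913e+02  2.4026e+02  0.0000e+00 -5.0000e-02] 0.009
grater ('side', 'top') [ 6.0978e+02  2.4137e+02  0.0000e+00 -1.3000e-01] 0.054
saucer ('side',) [ 602.49 -187.83    4.      0.  ] 0.04
saucer ('top',) [ 599.99 -188.82    4.      0.  ] 0.003
saucer ('side', 'top') [ 600.88 -189.63    4.      0.  ] 0.041
tumbler ('side',) [ 601.94 -188.15    9.      0.  ] 0.001
tumbler ('top',) [ 603.05 -191.75    9.      0.  ] 0.007
tumbler ('side', 'top') [ 602.75 -190.54    9.      0.  ] 0.014
salt ('side',) [597.83 128.09  65.     0.  ] 0.004
salt ('top',) [599.38 126.08  65.     0.  ] 0.033
salt ('side', 'top') [599.22 126.6   65.     0.  ] 0.048
```

View pics/23.png

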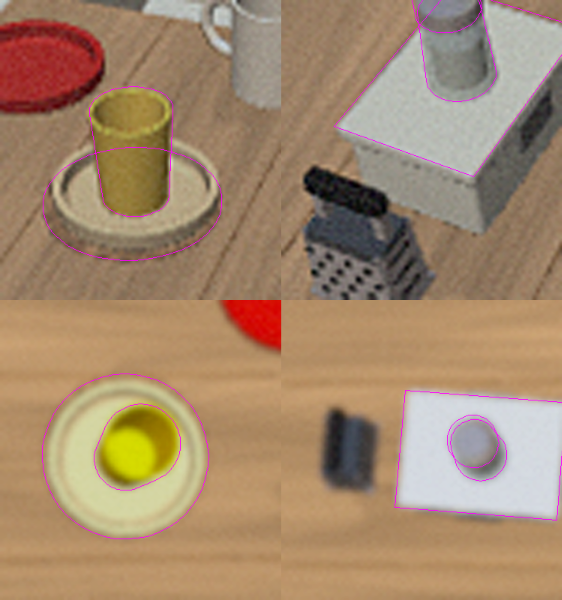

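```bash
python3 - <<'E'
from station import env,get_state
print(env.finish_job(), get_state()['time'])
E
```

```text
the job is handed in; nothing more can be done
the job is handed in; nothing more can be done
```

The board is laid and the job is handed in, at about 35 s of the 112 s allowed. The moves were made in the order you gave. Nothing was knocked over, everything was let go and the arm was parked clear. In the last pictures the jar, soap and mug looked to be where they started; I did not measure them.

My last checks, fitting each thing's outline in both camera views:

| Thing | Where it stands | How far off |
|---|---|---|
| Grater | Upright by the box's left end, about 29–30 mm clear of the lid and roughly opposite its middle | The top view puts its broad side about parallel to the end; the side view's fit reads 0.08 rad off, but my grater outline was wider at the top than the real one |
| Saucer | Level on the mat | About 3–4 mm from the mat's centre, towards the robot; still wholly on the mat |
| Tumbler | Upright in the saucer | 1–4 mm from the saucer's centre, depending on the view |
| Salt shaker | Upright on the lid | Within 1–2 mm of the lid's centre |

- **Saucer:** it sagged a few degrees in the grip on the way over and levelled itself on the mat as I eased the grip. I left its small offset as it was.
- **Cameras:** the two views disagree by 2–3 mm sideways, about what the calibration allows, so the small offsets above are no more certain than that.

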